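Lay a standing sweet mould on the board and scrape its face

TASK

The wooden sweet mould stands on end beside the low moulding board, its carved face turned away from the board. Without picking it up, slide it, still standing, squarely against the board's near edge, push it high so that it tips over that edge onto the board with the carving up, and push it on until its leading end is flush against the rail. Then take the scraper by its grip, rest its sole flat on the carved face near the end away from the rail, draw it over the middle to the rail end with light, unbroken contact (its long sole crosswise to the stroke), and stand it back in its tray, leaving the packed sweet, the loose sweet and the ring cutter where they are.

Things in the scene. Friction and masses are not known exactly. Their poses are not given: they have to be found in the camera images.
- board: Fixed pale-wood board on the table, 12 mm thick. Origin: on the table, under it; its +x axis is the direction of tipping, pushing and scraping, z up. It spans x -100 mm (near edge: a 12 mm step, the stop) to +150 mm and y -105 to +105 mm.
- rail (a point): Middle of the foot of the rail's face (board x = +60 mm, y = 0, on the board's top). The rail is a bar of the same wood fixed across the board, 20 mm thick, 150 mm long, rising 26 mm above the board's top. Axes as board.
- mould: Loose brown wooden block, 66 (x) by 90 (y) by 105 mm (z), 0.35 to 0.55 kg, standing on end 20 to 35 mm short of the board's near edge, turned up to 15 degrees from square. Origin: centre of its foot. The carved face (dark five-petal flower) is at x = -33 mm; its +x points to the board. Pushed below about 28 mm it slides; pushed near its top it tips.
- mould_mid (a point): Centre of the block, 52.5 mm up its z axis from the foot; axes as mould. Once it lies on the board, its z axis points to the rail and its carved face is up, 78 mm above the table.
- mould_top (a point): Centre of the mould's end face opposite the foot, 105 mm up its z axis; once it lies on the board this is its leading end, which goes against the rail.
- mould_heel (a point): Middle of the mould's lower edge on the board side (x = +33 mm, z = 0 of mould); touches the foot of the board's near edge when slid up to it.
- tray: Fixed shallow square steel tray, 150 by 150 mm outside, walls 12 mm high and 4 mm thick, floor 4 mm thick. Origin: centre of its underside, on the table. It lies to the left or to the right of the board.
- scraper: Loose scraper standing on its sole in the tray, 0.16 kg: a flat steel sole 36 mm (x) by 84 mm (y) by 8 mm, with an upright dark wooden grip on it, 20 mm thick (x), 62 mm long (y), from 8 to 52 mm above the sole. Origin: centre of the sole's underside; z up.
- scraper_mid (a point): Middle of the scraper's grip, 30 mm above the sole's underside, the point to grasp across the 20 mm thickness (own x axis); axes as scraper.
- scraper_sole (a point): Centre of the scraper's sole underside; axes as scraper.
- pack: Bystander, leave alone: black sweet pack with a clear cover, 150 by 100 by 54 mm, on the side of the board opposite the tray. Origin: centre of its underside.
- sweet: Bystander, leave alone: small round pink sweet, 42 mm wide, 33 mm high, on the board beyond the rail. Origin: centre of its underside.
- cutter: Bystander, leave alone: steel ring cutter, 28 mm wide, 22 mm high, on the board at the +y side of the mould's path, about 83 mm from the board's middle line. Origin: centre of its underside.

How it is judged (in metres and radians):
On the way, in this order (a step that is already met when the one before it is completed fails the run):
1. the mould, still upright, stands squarely against the board's near edge (within 6 mm and 0.14 rad) (angle between mould's own z axis and vertical below 0.1 rad and x of mould_heel in the frame of board above -0.106 m and angle between the x axis of mould and the x axis of board, either way round below 0.14 rad), for 0.1 s.
2. the mould lies flat on the board, carved face up (angle between mould's own x axis and vertical above 2.95 rad and height (world z) of mould_mid between 0.035 and 0.057 m), for 0.2 s.
3. the mould's leading end is flush against the rail (within 6 mm, 0.12 rad, 30 mm of the middle line) (all of step 2 and x of mould_top in the frame of board above 0.054 m and angle between the z axis of mould and the x axis of board, either way round below 0.12 rad and y of mould_mid in the frame of board between -0.03 and 0.03 m), for 0.2 s.
4. the scraper's sole bears flat and lightly (0.5 to 40 N) on the carved face near the end away from the rail (sole centre within 38 mm of that end) (contact force between scraper and mould between 0.5 and 40 N and x of scraper_sole in the frame of mould below -0.028 m and angle between the z axis of scraper and the x axis of mould, either way round below 0.2 rad and angle between the x axis of scraper and the z axis of mould, either way round below 0.35 rad and y of scraper_sole in the frame of mould between -0.025 and 0.025 m and z of scraper_sole in the frame of mould below 0.038 m), for 0.05 s.
5. still bearing lightly, the scraper passes the second quarter of the face (contact force between scraper and mould between 0.5 and 40 N and x of scraper_sole in the frame of mould below -0.028 m and angle between the z axis of scraper and the x axis of mould, either way round below 0.2 rad and angle between the x axis of scraper and the z axis of mould, either way round below 0.35 rad and y of scraper_sole in the frame of mould between -0.025 and 0.025 m and z of scraper_sole in the frame of mould between 0.04 and 0.052 m), for 0.02 s.
6. still bearing lightly, the scraper passes the third quarter of the face (contact force between scraper and mould between 0.5 and 40 N and x of scraper_sole in the frame of mould below -0.028 m and angle between the z axis of scraper and the x axis of mould, either way round below 0.2 rad and angle between the x axis of scraper and the z axis of mould, either way round below 0.35 rad and y of scraper_sole in the frame of mould between -0.025 and 0.025 m and z of scraper_sole in the frame of mould between 0.054 and 0.066 m), for 0.02 s.
7. still bearing lightly, the scraper reaches the rail end of the face (sole centre within 37 mm of it) (contact force between scraper and mould between 0.5 and 40 N and x of scraper_sole in the frame of mould below -0.028 m and angle between the z axis of scraper and the x axis of mould, either way round below 0.2 rad and angle between the x axis of scraper and the z axis of mould, either way round below 0.35 rad and y of scraper_sole in the frame of mould between -0.025 and 0.025 m and z of scraper_sole in the frame of mould above 0.068 m), for 0.05 s.
At the end, for the whole second after the job is handed in: The mould lies flat on the board, carved face up, its leading end within 6 mm of the rail, square to it within 0.12 rad and within 30 mm of the board's middle line; the scraper stands upright on the tray's floor, its centre within 55 mm of the tray's centre; both are at rest and released (all of step 3 and linear speed of each of mould, scraper below 0.02 m/s and angle between scraper's own z axis and vertical below 0.1 rad and height (world z) of scraper_sole below 0.008 m and horizontal distance between scraper_sole and tray below 0.055 m and contact force between scraper and tray above 0.1 N); the robot touches nothing.
It fails at once if the mould is picked up (its centre rises above 100 mm) (height (world z) of mould_mid above 0.1 m).
It fails at once if a bystander (pack, sweet or cutter) is moved by more than 20 mm (distance of any of pack, sweet, cutter from where it was at the start of the episode above 0.02 m).
It also fails if it takes over 72 s, if anything falls off the work surface, if the arm or the gripper's body presses on something with over 40 N, if the wrist force passes 120 N, or if a joint passes its speed limit or range.

ROBOT

A 7-joint arm with a two-finger parallel gripper is mounted at the origin on the work surface. World frame = base frame: x ahead of the robot, y to its left, z up, the work surface at z = 0. Lengths are in mm, angles in degrees, forces in N, time in s.
With the tool pointing down it reaches from about 400 to 925 mm from the base axis. Payload 5.6 kg.
Tool frame: the origin (TCP) lies midway between the tips of the shut fingers; the grasp point (between the pads) lies 19 mm behind it; z points along the fingers, y is the direction in which the jaws open and shut (so a half turn about z gives the same grasp; the last joint's range is limited). The gripper opens to 85 mm and grips with 20 to 120 N. Pads are 22 mm wide; open, the fingers measure 114 mm over their backs; the gripper's body (76 mm by 85 mm) begins 54 mm behind the grasp point. The pads swing forward as they close: fully open they stand 13 mm farther back than shut.
Start: joints at [-76.891, 26.786, -0.665, 91.828, 0.344, 61.387, -3.226], TCP at [174.544, 626.133, 231.29] pointing down, gripper open.
Joint ranges: [-144.91, 144.91], [-17.63, 115.5], [-89.93, 88.59], [15.96, 139.68], [-74.01, 254.01], [8.47, 105.57], [-167.45, 167.45]. Speed limits (degrees/s): [147.25, 147.25, 180, 180, 180, 180, 180].

INTERFACE

Orientations are given as [roll, pitch, yaw] about the fixed x, y, z axes, in that order (R = Rz(yaw) Ry(pitch) Rx(roll)).
In Python, from bench import * gives the robot as it stands.
- The arm moves only by the tool send_rows, never from a script. Its argument "targets" is a list of rows, each an object of numbers: "fingers": the opening, from -1 (shut) to 1 (fully open), so that 0 is half open; "tx", "ty", "tz": the shift along the tool's x, y, z in mm; "rx", "ry", "rz": the turn, a rotation vector about the tool's x, y, z in rad. A call has 1 to 10 rows; each row shifts and turns the pose as measured when the row begins, along the tool's axes as they then stand; what a row does not reach is not made up. A row lasts 1/8 s, in which the tool goes at most 62.5 mm and 10.7 degrees, less where a joint would pass 70% of its speed; a pose out of reach is approached as far as the arm can. A call with a gripper value outside its range is refused whole. The fingers move at their own pace and stop on an object; the grip force is fixed at half the most. Time passes only in rows, so rows that do not move let the fingers close. It gives the time, the measured TCP pose, the force and the opening at its end, in the units of the state.
- get_obs(): the state, without advancing time (a new reading comes with each control period).
- camera(name): name is "side" or "top" or "wrist"; returns the picture (400x640x3 uint8, blue, green, red); there is no depth.
- calibration(name): a dict with "fov_y" (degrees; the focal length in pixels is half the picture's height over the tangent of half this angle, whatever the lens; pixels are square), "cx", "cy" (the principal point, pixels), "T" (4x4, takes a point from camera to world coordinates). Camera axes: x right, y down, z forward; pixel columns grow to the right and rows downward; lengths in mm; the calibration is good to about 2 mm. A picture is of the moment at which its call begins: read the wrist's pose just before it. calibration takes no time and is no camera call; for the wrist camera it gives the pose at the moment of the call.
- close_job(): hands the job in, once; it reports no verdict.
The state is a dict: "t": time; "qpos": joint angles; "joint_velocities": joint speeds; "tau": joint torques, N m; "tool_pos": TCP position; "ee_rot": TCP orientation; "contact_force": force on the tool from outside, world axes, zero at the start; "wrist_torque": the same for the moment, N m; "finger_gap": finger opening in mm.
Only numpy, scipy, OpenCV 4.12 (cv2) and the standard library are available. Lean on these libraries where they do the work, as an engineer would, in place of code of your own. Each camera call takes 0.05 s, during which the arm holds its last target.

## Working session

There is one attempt and no reset: what is moved stays moved. The work goes in short steps, Python scripts to look and compute and a tool call to move; the robot and the scene stay as the last step left them, time stands still between calls to the robot, and variables do not carry over. Pictures are saved under pics/ and viewed, and the job is handed in when it is done.

Besides the shell and the picture viewer there is one more tool, called after "Emit:" as a command line: name --argument value ..., lists and objects as JSON in quotes. send_rows: Moves the arm, as the interface text tells. Its arguments: {"type":"object","properties":{"targets":{"type":"array"}},"required":["targets"]}

```bash
ls; mkdir -p pics; python3 - <<'E'
from bench import *
import cv2
print(get_obs())
for n in ["side","top","wrist"]:
    c=calibration(n);print(n,c)
    cv2.imwrite(f"pics/{n}0.png",camera(n))
E
```

```text
pics
{'t': 0.0, 'qpos': array([-76.89177375,  26.83656407,  -0.6661946 ,  91.88258531,
         0.34195452,  61.38753567,  -3.22584932]), 'joint_velocities': array([-0.01158755,  0.04510184, -0.09064754,  0.04173708, -0.15614421,
       -0.11973572,  0.05218042]), 'tau': array([ 1.84750270e-04, -5.32381725e+01,  2.19124148e-02, -2.51293999e+01,
        1.15293558e-02,  7.96937209e-03,  2.10409908e-06]), 'tool_pos': array([174.37984679, 625.57000236, 230.31992988]), 'ee_rot': array([-1.79895426e+02,  5.04089207e-03,  1.64424685e+02]), 'contact_force': array([-0.32066628,  0.59490187,  0.27291934]), 'wrist_torque': array([-0.00315753, -0.01201628, -0.0274948 ]), 'finger_gap': 85.1489466660505}
side {'fov_y': 57.99132068550589, 'cx': 313.0350937531501, 'cy': 202.20285876244637, 'T': array([[-9.98738056e-01, -3.52968555e-02,  3.57271364e-02,
         5.18297464e+02],
       [-4.98741450e-02,  7.80692735e-01, -6.22921682e-01,
         5.20362285e+02],
       [-5.90473927e-03, -6.23917450e-01, -7.81467945e-01,
         7.27479785e+02],
       [ 0.00000000e+00,  0.00000000e+00,  0.00000000e
[... 197 characters left out ...]
255e+02],
       [-9.99584781e-01, -2.32780977e-02, -1.69822001e-02,
         4.92603675e+00],
       [ 2.09388155e-02, -1.81936505e-01, -9.83087318e-01,
         1.23442371e+03],
       [ 0.00000000e+00,  0.00000000e+00,  0.00000000e+00,
         1.00000000e+00]])}
wrist {'fov_y': 68.51483022734581, 'cx': 321.60198322664536, 'cy': 203.06819226790222, 'T': array([[ 2.67922337e-01,  9.13693995e-01,  3.05582892e-01,
         9.48288947e+01],
       [ 9.63439805e-01, -2.53703724e-01, -8.61287602e-02,
         6.46509367e+02],
       [-1.16781346e-03,  3.17486541e-01, -9.48262059e-01,
         3.73532085e+02],
       [ 0.00000000e+00,  0.00000000e+00,  0.00000000e+00,
         1.00000000e+00]])}
```

View pics/side0.png

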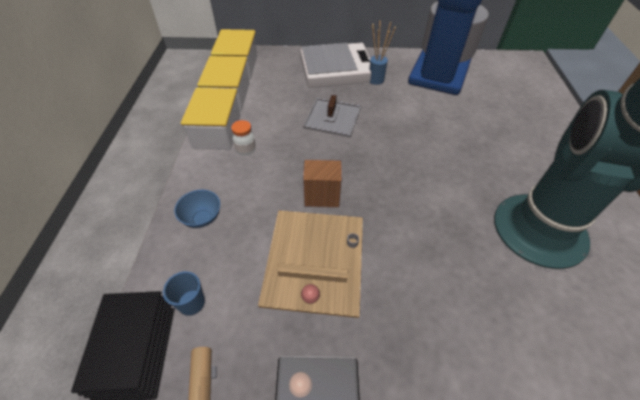

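View pics/top0.png

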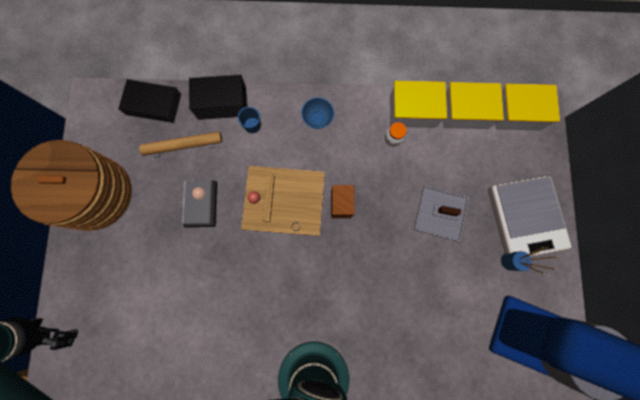

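View pics/wrist0.png

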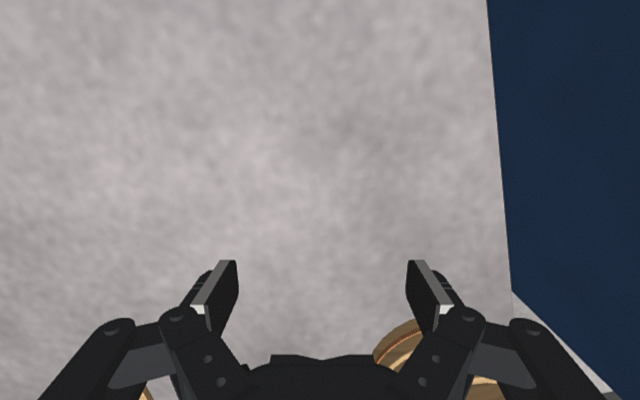

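The top view shows the board at about (284,200) with its rail on the left (+x is roughly world +y). The mould is at (343,200), the tray at (441,213) with the scraper inside, the cutter at (296,226), the sweet at (254,197) and the pack at (200,203). Next I'll take coarse positions from the two fixed views.

```bash
cat > h.py <<'E'
import numpy as np, cv2
def K(c):
    f=200/np.tan(np.radians(c['fov_y']/2)); return f,c['cx'],c['cy']
def ray(c,u,v,z):
    f,cx,cy=K(c); T=c['T']; d=T[:3,:3]@np.array([(u-cx)/f,(v-cy)/f,1]); o=T[:3,3]
    return o+d*(z-o[2])/d[2]
def proj(c,p):
    f,cx,cy=K(c);q=np.linalg.inv(c['T'])@np.append(p,1);return np.array([cx+f*q[0]/q[2],cy+f*q[1]/q[2]])
E
python3 - <<'E'
from bench import *
from h import *
for n,L in dict(top=[("boardTL",248,167,12),("TR",325,170,12),("BR",321,236,12),("BL",241,230,12),("mould",343,200,105),("tray",441,213,6),("grip",450,211,55)],
 side=[("boardnearL",280,212,12),("nearR",364,215,12),("farR",359,313,12),("farL",262,305,12),("mouldtop",322,168,105),("mbaseL",306,205,0),("mbaseR",340,207,0),("tray",332,118,6),("pack",318,400,30)]).items():
    c=calibration(n)
    for a,u,v,z in L: print(n,a,ray(c,u,v,z).round(0))
E
```

```text
top boardTL [645. 229.  12.]
top TR [641. -24.  12.]
top BR [425. -15.  12.]
top BL [438. 239.  12.]
top mould [527. -77. 105.]
top tray [ 508. -404.    6.]
top grip [ 508. -417.   55.]
side boardnearL [631. -15.  12.]
side nearR [424. -15.  12.]
side farR [443. 234.  12.]
side farL [643. 227.  12.]
side mouldtop [531. -81. 105.]
side mbaseL [569. -50.   0.]
side mbaseR [482. -47.   0.]
side tray [ 509. -396.    6.]
side pack [520. 399.  30.]
```

Emit:
send_rows --targets '[{"tx":-40,"ty":-42,"tz":-20},{"tx":-40,"ty":-42,"tz":-20},{"tx":-40,"ty":-42,"tz":-20},{"tx":-40,"ty":-42,"tz":-10},{"tx":-40,"ty":-42,"tz":-10},{"tx":-40,"ty":-42,"tz":-10},{"tx":-40,"ty":-42,"tz":-10},{"tx":-40,"ty":-42,"tz":-10},{"tx":-40,"ty":-42,"tz":-10},{"tx":-40,"ty":-42}]'

```text
schema error: expected keys fingers, tx, ty, tz, rx, ry, rz
```

Emit:
send_rows --targets '[{"fingers":0,"tx":-40,"ty":-42,"tz":-20,"rx":0,"ry":0,"rz":0},{"fingers":0,"tx":-40,"ty":-42,"tz":-20,"rx":0,"ry":0,"rz":0},{"fingers":0,"tx":-40,"ty":-42,"tz":-20,"rx":0,"ry":0,"rz":0},{"fingers":0,"tx":-40,"ty":-42,"tz":-20,"rx":0,"ry":0,"rz":0},{"fingers":0,"tx":-40,"ty":-42,"tz":-20,"rx":0,"ry":0,"rz":0},{"fingers":0,"tx":-40,"ty":-42,"tz":-10,"rx":0,"ry":0,"rz":0},{"fingers":0,"tx":-40,"ty":-42,"tz":-10,"rx":0,"ry":0,"rz":0},{"fingers":0,"tx":-40,"ty":-42,"tz":0,"rx":0,"ry":0,"rz":0},{"fingers":0,"tx":-40,"ty":-42,"tz":0,"rx":0,"ry":0,"rz":0},{"fingers":0,"tx":-40,"ty":-42,"tz":0,"rx":0,"ry":0,"rz":0}]'

```text
t: 1.4
tool_pos: [452.7, 102.5, 352.8]
ee_rot: [-179.9, 0.1, 164.9]
contact_force: [0.7, 0.2, 1.4]
finger_gap: 42.9
```

Emit:
send_rows --targets '[{"fingers":0,"tx":-39,"ty":-45,"tz":0,"rx":0,"ry":0,"rz":0},{"fingers":0,"tx":-39,"ty":-45,"tz":0,"rx":0,"ry":0,"rz":0},{"fingers":0,"tx":-39,"ty":-45,"tz":0,"rx":0,"ry":0,"rz":0},{"fingers":0,"tx":0,"ty":0,"tz":0,"rx":0,"ry":0,"rz":0.186},{"fingers":0,"tx":0,"ty":0,"tz":0,"rx":0,"ry":0,"rz":0.186},{"fingers":0,"tx":0,"ty":0,"tz":0,"rx":0,"ry":0,"rz":0.186},{"fingers":0,"tx":0,"ty":0,"tz":0,"rx":0,"ry":0,"rz":0.186},{"fingers":0,"tx":0,"ty":0,"tz":0,"rx":0,"ry":0,"rz":0.186},{"fingers":0,"tx":0,"ty":0,"tz":0,"rx":0,"ry":0,"rz":0.186},{"fingers":0,"tx":0,"ty":0,"tz":0,"rx":0,"ry":0,"rz":0.186}]'

```text
t: 2.65
tool_pos: [531.3, -70.4, 351.6]
ee_rot: [-179.9, 0.2, 89.6]
contact_force: [0.1, -0.7, -0.4]
finger_gap: 42.7
```

```bash
python3 - <<'E'
from bench import *
import cv2,pickle
pickle.dump(calibration("wrist"),open("w1.pkl","wb"))
cv2.imwrite("pics/w1.png",camera("wrist"))
print(get_obs()['qpos'])
E
```

```text
[-33.37958704  10.56762762  43.40420646 101.40453359  -7.40738032
  71.08442302  11.19219541]
```

View pics/w1.png

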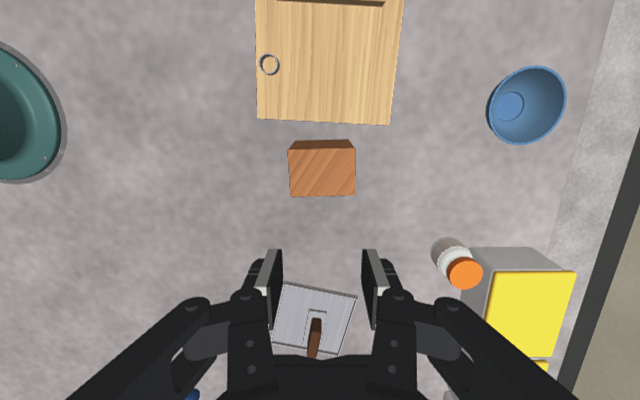

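```bash
python3 - <<'E'
from h import *; import pickle
c=pickle.load(open("w1.pkl","rb")); im=cv2.imread("pics/w1.png")
cv2.imwrite("pics/w1z.png",cv2.resize(im[100:210,240:410],None,fx=4.5,fy=4.5,interpolation=cv2.INTER_CUBIC))
# near edge line: board top edge
hsv=cv2.cvtColor(im,cv2.COLOR_BGR2HSV)
print([hsv[y,x].tolist() for x,y in [(320,80),(320,170),(320,146),(320,120),(200,200)]])
m=((hsv[...,0]>5)&(hsv[...,0]<30)&(hsv[...,1]>55)).astype(np.uint8)
pts=[]
for x in range(265,384,4):
    col=np.where(m[95:137,x])[0]; pts.append((x,95+col.max()))
pts=np.array(pts,float); vx,vy,x0,y0=cv2.fitLine(pts.astype(np.float32),cv2.DIST_HUBER,0,.01,.01).ravel()
for x in (265,380): print("near",x,y0+(x-x0)*vy/vx, ray(c,x,y0+(x-x0)*vy/vx+.5,0).round(1), ray(c,x,y0+(x-x0)*vy/vx,12).round(1))
E
```

```text
[[17, 100, 209], [13, 138, 194], [12, 138, 98], [17, 99, 222], [0, 10, 154]]
near 265 118.01889 [438.5 -11.7   0. ] [440.8 -10.4  12. ]
near 380 124.13254 [625.3 -22.6   0. ] [623. -21.  12.]
```

View pics/w1z.png

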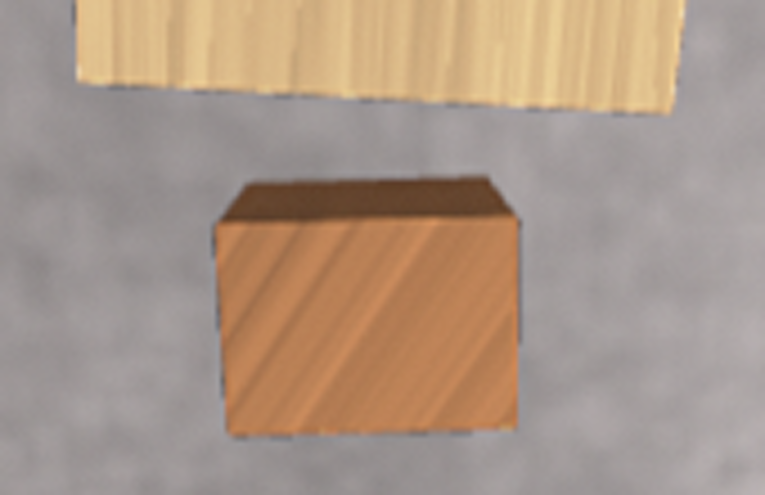

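```bash
python3 - <<'E'
from h import *; import pickle
c=pickle.load(open("w1.pkl","rb"))
A=[ray(c,*p,12) for p in [(257.3,117.8),(389.3,125.5)]];print(np.round(A,1),np.linalg.norm(A[0]-A[1]),"mid",(A[0]+A[1])/2)
d=A[0]-A[1];d/=np.linalg.norm(d);xb=np.array([-d[1],d[0]])*-1;print("board y dir",d,"yaw x", np.degrees(np.arctan2(d[1],d[0]))+90)
M=np.array([ray(c,*p,105) for p in [(288.4,149.3),(354.9,148),(354.9,195.5),(291.1,196.7)]]);print(M.round(1),M.mean(0))
for i in range(4): e=M[(i+1)%4]-M[i];print(np.linalg.norm(e),np.degrees(np.arctan2(e[1],e[0])))
G=np.array([ray(c,*p,0) for p in [(240+250/4.5,100+183/4.5),(240+490/4.5,100+178/4.5)]]);print("foot",G.round(1))
for nm,p,z in [("trayTL",(283,283),12),("trayTR",(356,297),12),("trayBR",(337,356),12)]: print(nm,ray(c,*p,z).round(1))
E
```

```text
[[428.7 -10.   12. ]
 [637.9 -23.2  12. ]] 209.6603064430286 mid [533.2860731  -16.59702506  12.        ]
board y dir [-0.99799656  0.06326813  0.        ] yaw x 266.37258024073344
[[ 486.4  -46.2  105. ]
 [ 574.   -45.1  105. ]
 [ 575.9 -110.6  105. ]
 [ 487.3 -111.7  105. ]] [530.89764597 -78.40831649 105.        ]
87.6322014543562 0.7164607817890072
65.48549227398762 -88.32814341341899
88.63593106865046 -179.25005544238388
65.52824676817536 90.79357353261477
foot [[486.8 -47.4   0. ]
 [575.2 -46.2   0. ]]
trayTL [ 454.3 -313.7   12. ]
trayTR [ 594.7 -346.2   12. ]
trayBR [ 559.2 -493.1   12. ]
```

Emit:
send_rows --targets '[{"fingers":0,"tx":-35,"ty":-2,"tz":48,"rx":0,"ry":0,"rz":0.056},{"fingers":0,"tx":-35,"ty":-1,"tz":48,"rx":0,"ry":0,"rz":0},{"fingers":0,"tx":-35,"ty":0,"tz":48,"rx":0,"ry":0,"rz":0},{"fingers":0,"tx":0,"ty":0,"tz":0,"rx":0,"ry":0.155,"rz":0},{"fingers":0,"tx":0,"ty":0,"tz":0,"rx":0,"ry":0.155,"rz":0},{"fingers":0,"tx":0,"ty":0,"tz":0,"rx":0,"ry":0.155,"rz":0},{"fingers":0,"tx":0,"ty":0,"tz":0,"rx":0,"ry":0.155,"rz":0}]'

```text
t: 3.58
tool_pos: [526.1, -171.9, 203.8]
ee_rot: [179.4, -36.6, 88.1]
contact_force: [0.4, 0.3, -0.5]
finger_gap: 42.7
```

```bash
cat > st.py <<'E'
from bench import *
from h import *
from scipy.spatial.transform import Rotation as R
import sys
o=get_obs(); Rt=R.from_euler('xyz',o['ee_rot'],degrees=True).as_matrix()
print("q",o['qpos'].round(1)); print("pos",o['tool_pos'].round(1),"rot",o['ee_rot'].round(1),"F",o['contact_force'].round(1),"gap",round(o['finger_gap'],1),"t",o['t'])
XB=np.array([.0633,.998,0]);YB=np.array([-.998,.0633,0]);B0=np.array([539.6,83.2,0])
d=o['tool_pos']-B0; print("board frame",(d@XB).round(1),(d@YB).round(1))
ax=Rt@np.array([[1,0,0]]).T
print("tool axes in board frame\n",np.array([[Rt[:,i]@XB,Rt[:,i]@YB,Rt[2,i]] for i in range(3)]).round(3))
if len(sys.argv)>1:
    g=np.array(eval(sys.argv[1]),float); W=B0+g[0]*XB+g[1]*YB;W[2]=g[2]
    print("shift in tool axes to",g,":",(Rt.T@(W-o['tool_pos'])).round(1))
E
python3 st.py "[-205,0,60]"
```

```text
q [  9.1  32.8  31.  100.7 -45.5  81.3  57.1]
pos [ 526.1 -171.9  203.8] rot [179.4 -36.6  88.1] F [ 0.4  0.3 -0.5] gap 42.7 t 3.575
board frame -255.4 -2.7
tool axes in board frame
 [[ 0.802  0.025  0.597]
 [ 0.024 -1.     0.009]
 [ 0.597  0.008 -0.802]]
shift in tool axes to [-205.    0.   60.] : [-45.3  -2.7 145.5]
```

```bash
python3 st.py "[-228,0,14]"|tail -1
```

```text
shift in tool axes to [-228.    0.   14.] : [-91.2  -3.6 168.7]
```

Emit:
send_rows --targets '[{"fingers":0,"tx":-23,"ty":-1,"tz":42,"rx":0,"ry":0,"rz":0.03},{"fingers":0,"tx":-23,"ty":-1,"tz":42,"rx":0,"ry":0,"rz":0},{"fingers":0,"tx":-23,"ty":-1,"tz":42,"rx":0,"ry":0,"rz":0},{"fingers":0,"tx":-19,"ty":-1,"tz":35,"rx":0,"ry":0,"rz":0}]'

```text
t: 4.08
tool_pos: [524.0, -151.8, 17.3]
ee_rot: [179.9, -36.5, 86.5]
contact_force: [0.1, -0.6, 0.7]
finger_gap: 42.2
```

```bash
python3 st.py "[-190,0,14]"; python3 - <<'E'
from bench import *;import cv2
im=camera("side");cv2.imwrite("pics/s2.png",cv2.resize(im[110:270,220:440],None,fx=3.5,fy=3.5));cv2.imwrite("pics/w2.png",camera("wrist"))
E
```

```text
q [ 11.7  47.7  25.2 105.2 -55.8  67.3  69. ]
pos [ 524.  -151.8   17.3] rot [179.9 -36.5  86.5] F [ 0.1 -0.6  0.7] gap 42.2 t 4.075
board frame -235.5 0.7
tool axes in board frame
 [[ 0.804  0.001  0.595]
 [ 0.001 -1.     0.001]
 [ 0.595 -0.001 -0.804]]
shift in tool axes to [-190.    0.   14.] : [34.6  0.7 29.7]
```

View pics/s2.png

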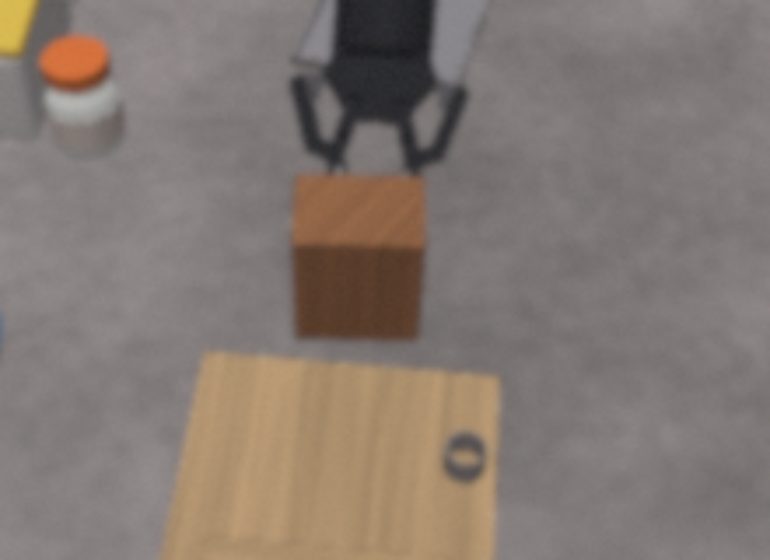

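View pics/w2.png

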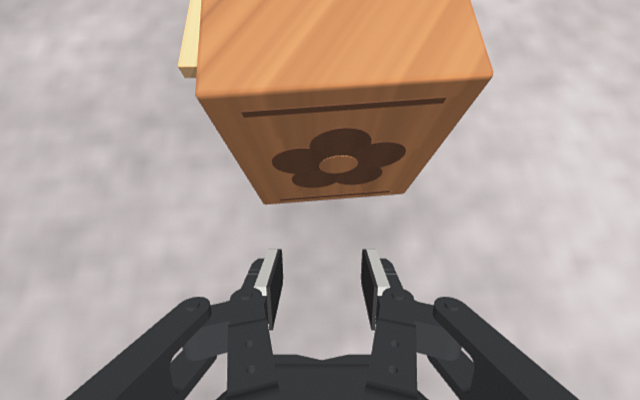

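Emit:
send_rows --targets '[{"fingers":0,"tx":7,"ty":0,"tz":7.5,"rx":0,"ry":0,"rz":0},{"fingers":0,"tx":7,"ty":0,"tz":7.5,"rx":0,"ry":0,"rz":0},{"fingers":0,"tx":8,"ty":0,"tz":6,"rx":0,"ry":0,"rz":0},{"fingers":0,"tx":6.4,"ty":0,"tz":4.8,"rx":0,"ry":0,"rz":0},{"fingers":0,"tx":6.4,"ty":0,"tz":4.8,"rx":0,"ry":0,"rz":0}]'

```text
t: 4.8
tool_pos: [527.5, -104.1, 16.2]
ee_rot: [179.7, -36.4, 86.7]
contact_force: [-0.6, -2.0, -1.9]
finger_gap: 42.3
```

```bash
python3 st.py "[-190,0,14]"|sed -n 2,3p; python3 - <<'E'
from bench import *;import cv2
im=camera("side");cv2.imwrite("pics/s3.png",cv2.resize(im[110:270,220:440],None,fx=3.5,fy=3.5));cv2.imwrite("pics/w3.png",camera("wrist"))
E
```

```text
pos [ 527.5 -104.1   16.2] rot [179.7 -36.4  86.7] F [-0.6 -2.  -1.9] gap 42.3 t 4.8
board frame -187.7 0.2
```

View pics/s3.png

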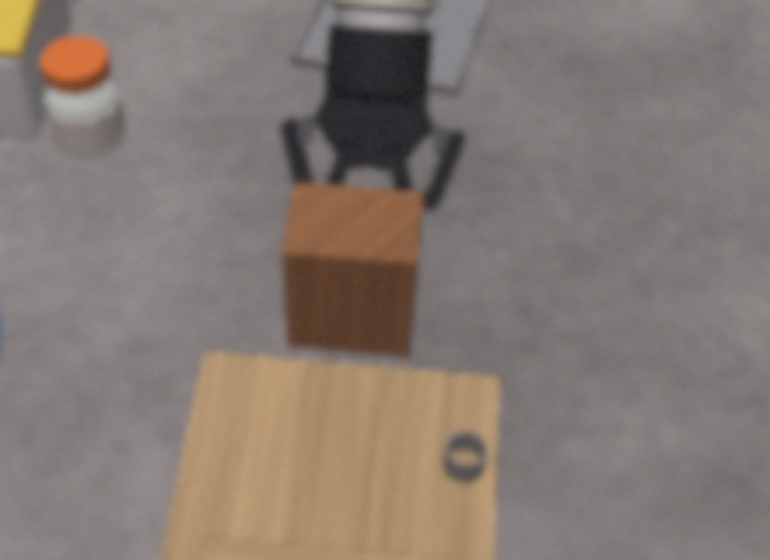

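View pics/w3.png

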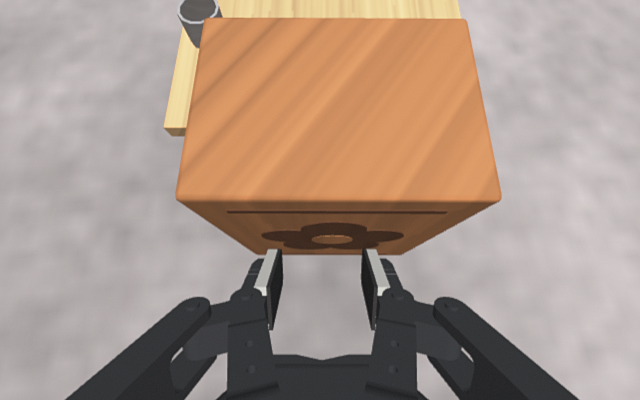

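Emit:
send_rows --targets '[{"fingers":0,"tx":2.5,"ty":0,"tz":5,"rx":0,"ry":0,"rz":0},{"fingers":0,"tx":3.2,"ty":0,"tz":2.4,"rx":0,"ry":0,"rz":0},{"fingers":0,"tx":3.2,"ty":0,"tz":2.4,"rx":0,"ry":0,"rz":0}]'

```text
t: 5.28
tool_pos: [529.1, -92.5, 14.0]
ee_rot: [179.6, -36.3, 86.6]
contact_force: [-0.2, -4.9, 0.7]
finger_gap: 43.0
```

```bash
python3 st.py "[-190,0,14]"|sed -n 2,3p; python3 - <<'E'
from bench import *;import cv2
im=camera("side");cv2.imwrite("pics/s4.png",cv2.resize(im[110:270,220:440],None,fx=3.5,fy=3.5));cv2.imwrite("pics/w4.png",camera("wrist"))
E
```

```text
pos [529.1 -92.5  14. ] rot [179.6 -36.3  86.6] F [-0.2 -4.9  0.7] gap 43.0 t 5.275
board frame -176.0 -0.7
```

View pics/s4.png

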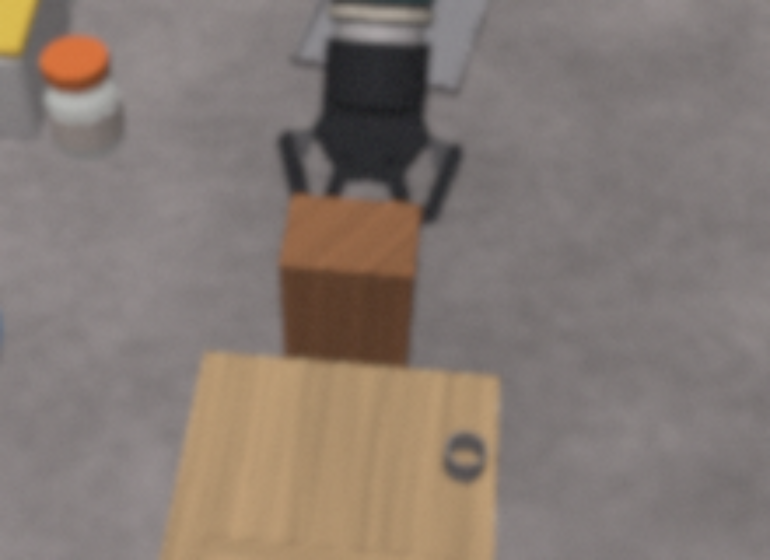

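View pics/w4.png

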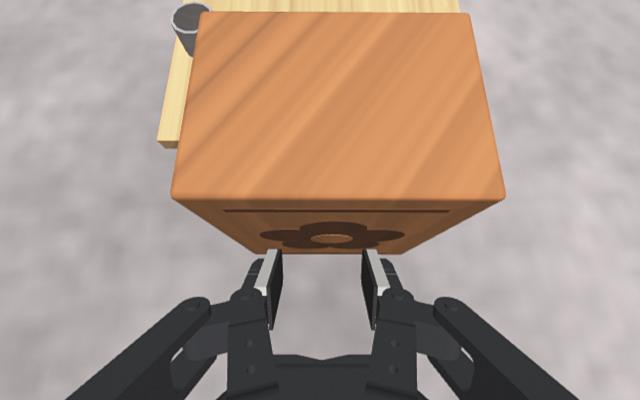

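Emit:
send_rows --targets '[{"fingers":0,"tx":3.2,"ty":0,"tz":2.4,"rx":0,"ry":0,"rz":0},{"fingers":0,"tx":2,"ty":0,"tz":1.5,"rx":0,"ry":0,"rz":0}]'

```text
t: 5.62
tool_pos: [529.7, -86.8, 13.9]
ee_rot: [179.6, -36.2, 86.6]
contact_force: [-2.0, -9.0, 4.6]
finger_gap: 42.5
```

```bash
python3 st.py "[-190,0,14]"|sed -n 2,3p
```

```text
pos [529.7 -86.8  13.9] rot [179.6 -36.2  86.6] F [-2.  -9.   4.6] gap 42.5 t 5.625
board frame -170.3 -0.9
```

Emit:
send_rows --targets '[{"fingers":0,"tx":2,"ty":0,"tz":1.5,"rx":0,"ry":0,"rz":0},{"fingers":0,"tx":1.6,"ty":0,"tz":1.2,"rx":0,"ry":0,"rz":0}]'

```text
t: 5.88
tool_pos: [529.8, -86.9, 14.1]
ee_rot: [179.5, -35.8, 86.5]
contact_force: [-1.6, -8.4, 4.0]
finger_gap: 42.8
```

```bash
python3 st.py "[-190,0,14]"|sed -n 2,3p; python3 - <<'E'
from bench import *;import cv2
im=camera("side");cv2.imwrite("pics/s5.png",cv2.resize(im[110:270,220:440],None,fx=3.5,fy=3.5))
E
```

```text
pos [529.8 -86.9  14.1] rot [179.5 -35.8  86.5] F [-1.6 -8.4  4. ] gap 42.8 t 5.875
board frame -170.3 -1.0
```

View pics/s5.png

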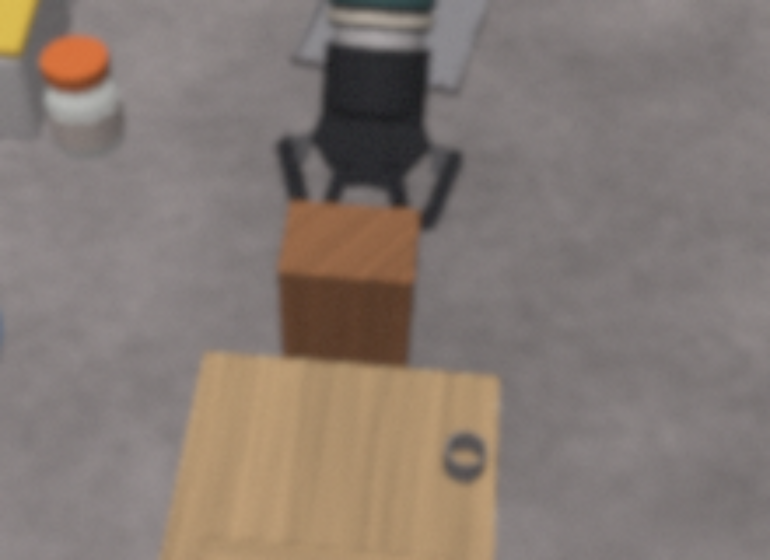

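Emit:
send_rows --targets '[{"fingers":0,"tx":-16,"ty":0,"tz":-12,"rx":0,"ry":0,"rz":0},{"fingers":0,"tx":14,"ty":0,"tz":-19,"rx":0,"ry":0,"rz":0},{"fingers":0,"tx":14,"ty":0,"tz":-19,"rx":0,"ry":0,"rz":0},{"fingers":0,"tx":14,"ty":0,"tz":-19,"rx":0,"ry":0,"rz":0}]'

```text
t: 6.42
tool_pos: [525.9, -105.1, 85.0]
ee_rot: [180.0, -36.2, 86.3]
contact_force: [0.6, -0.5, -0.2]
finger_gap: 42.7
```

```bash
python3 st.py "[-172,0,82]"; python3 - <<'E'
from bench import *;import cv2
im=camera("wrist");cv2.imwrite("pics/w6.png",im)
E
```

```text
q [  6.3  39.5  26.4 108.7 -53.7  68.1  62.2]
pos [ 525.9 -105.1   85. ] rot [180.  -36.2  86.3] F [ 0.6 -0.5 -0.2] gap 42.7 t 6.425
board frame -188.7 1.7
tool axes in board frame
 [[ 0.807 -0.     0.591]
 [-0.001 -1.     0.   ]
 [ 0.591 -0.    -0.807]]
shift in tool axes to [-172.    0.   82.] : [11.7  1.7 12.3]
```

View pics/w6.png

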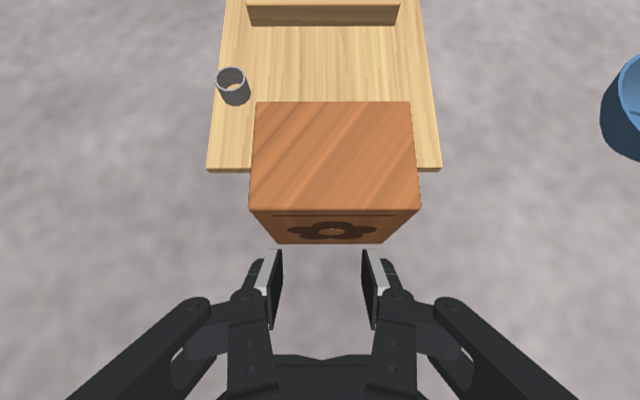

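```bash
python3 - <<'E'
from bench import *
from h import *
c=calibration("wrist")
XB=np.array([.0633,.998,0]);YB=np.array([-.998,.0633,0]);B0=np.array([539.6,83.2,0])
for p,z in [((257,101),105),((411,101),105),((421,208),105),((248,209),105),((207,169),12),((440,169),12)]:
    d=ray(c,*p,z)-B0;print(p,(d@XB).round(1),(d@YB).round(1))
E
```

```text
(257, 101) -98.9 39.3
(411, 101) -98.6 -51.7
(421, 208) -164.7 -50.8
(248, 209) -165.3 39.5
(207, 169) -100.6 102.6
(440, 169) -100.3 -104.8
```

Emit:
send_rows --targets '[{"fingers":0,"tx":11.5,"ty":6,"tz":9,"rx":0,"ry":0,"rz":0},{"fingers":0,"tx":5.6,"ty":0,"tz":4.1,"rx":0,"ry":0,"rz":0},{"fingers":0,"tx":5.6,"ty":0,"tz":4.1,"rx":0,"ry":0,"rz":0},{"fingers":0,"tx":5.6,"ty":0,"tz":4.1,"rx":0,"ry":0,"rz":0},{"fingers":0,"tx":5.6,"ty":0,"tz":4.1,"rx":0,"ry":0,"rz":0}]'

```text
t: 7.1
tool_pos: [536.5, -65.2, 86.2]
ee_rot: [179.7, -36.0, 86.3]
contact_force: [-2.2, -5.2, 5.4]
finger_gap: 42.6
```

```bash
python3 st.py "[-190,0,14]"|sed -n 2,3p; python3 - <<'E'
from bench import *;import cv2
im=camera("side");cv2.imwrite("pics/s7.png",cv2.resize(im[110:270,220:440],None,fx=3.5,fy=3.5))
E
```

```text
pos [536.5 -65.2  86.2] rot [179.7 -36.   86.3] F [-2.2 -5.2  5.4] gap 42.6 t 7.1
board frame -148.3 -6.3
```

View pics/s7.png

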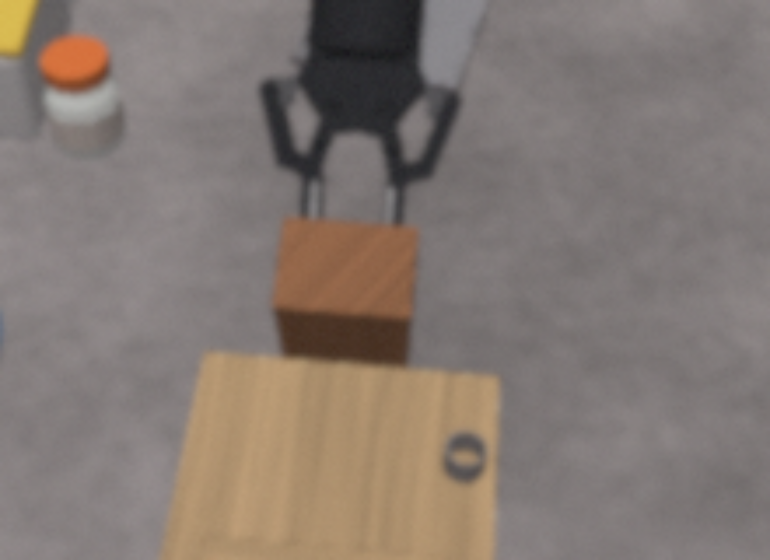

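Tipping about the edge as planned; I'll continue.

Emit:
send_rows --targets '[{"fingers":0,"tx":5.6,"ty":0,"tz":4.1,"rx":0,"ry":0,"rz":0},{"fingers":0,"tx":5.6,"ty":0,"tz":4.1,"rx":0,"ry":0,"rz":0},{"fingers":0,"tx":5.6,"ty":0,"tz":4.1,"rx":0,"ry":0,"rz":0},{"fingers":0,"tx":5.6,"ty":0,"tz":4.1,"rx":0,"ry":0,"rz":0}]'

```text
t: 7.65
tool_pos: [538.3, -34.9, 86.2]
ee_rot: [179.8, -36.2, 86.3]
contact_force: [0.5, 0.3, -0.2]
finger_gap: 43.0
```

```bash
python3 st.py "[-190,0,14]"|sed -n 2,3p; python3 - <<'E'
from bench import *;import cv2
im=camera("side");cv2.imwrite("pics/s8.png",cv2.resize(im[110:270,220:440],None,fx=3.5,fy=3.5))
E
```

```text
pos [538.3 -34.9  86.2] rot [179.8 -36.2  86.3] F [ 0.5  0.3 -0.2] gap 43.0 t 7.65
board frame -118.0 -6.2
```

View pics/s8.png

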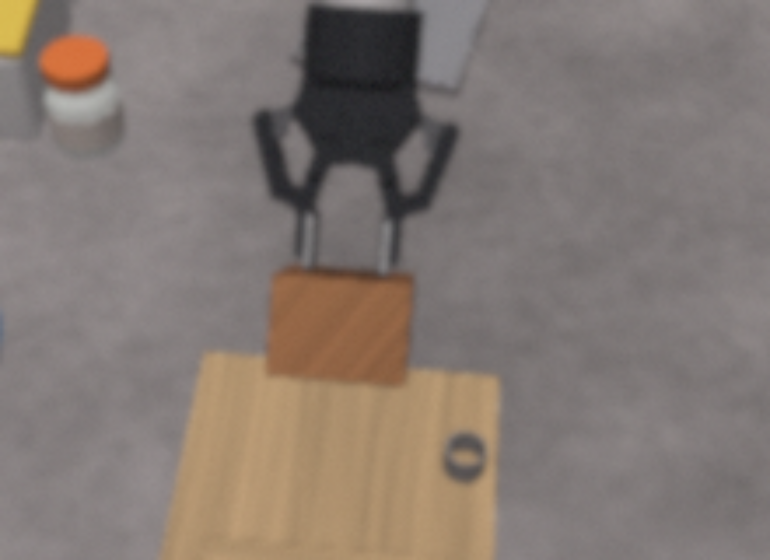

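Emit:
send_rows --targets '[{"fingers":0,"tx":5.6,"ty":0,"tz":4.1,"rx":0,"ry":0,"rz":0},{"fingers":0,"tx":5.6,"ty":0,"tz":4.1,"rx":0,"ry":0,"rz":0},{"fingers":0,"tx":0,"ty":0,"tz":0,"rx":0,"ry":0,"rz":0},{"fingers":0,"tx":0,"ty":0,"tz":0,"rx":0,"ry":0,"rz":0}]'

```text
t: 8.2
tool_pos: [537.9, -17.3, 84.7]
ee_rot: [-179.9, -36.3, 86.3]
contact_force: [-0.6, 0.3, -0.4]
finger_gap: 42.6
```

```bash
python3 st.py "[-190,0,14]"|sed -n 2,3p; python3 - <<'E'
from bench import *;import cv2
im=camera("side");cv2.imwrite("pics/s9.png",cv2.resize(im[110:270,220:440],None,fx=3.5,fy=3.5))
cv2.imwrite("pics/w9.png",camera("wrist"))
E
```

```text
pos [537.9 -17.3  84.7] rot [-179.9  -36.3   86.3] F [-0.6  0.3 -0.4] gap 42.6 t 8.2
board frame -100.4 -4.6
```

View pics/s9.png

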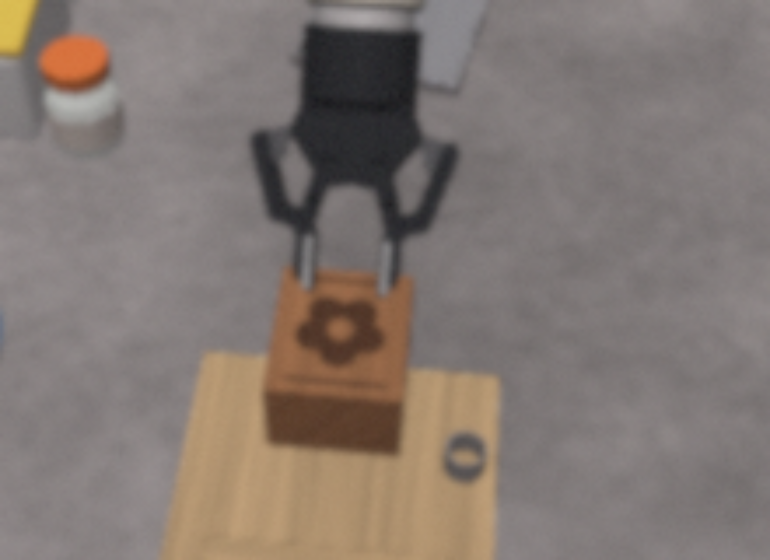

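View pics/w9.png

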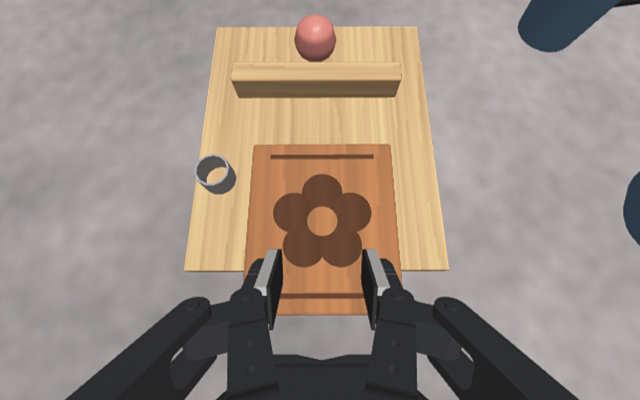

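```bash
cat > pb.py <<'E'
from bench import *
from h import *
import sys
def pb(L,name="wrist"):
    c=calibration(name)
    XB=np.array([.0633,.998,0]);YB=np.array([-.998,.0633,0]);B0=np.array([539.6,83.2,0])
    for p,z in L:
        d=ray(c,*p,z)-B0;print(p,(d@XB).round(1),(d@YB).round(1))
if len(sys.argv)>1: pb(eval(sys.argv[1]),*sys.argv[2:])
E
python3 pb.py "[((253,145),78),((390,145),78),((243,315),78),((402,315),78),((231,97),12)]"
```

```text
(253, 145) -25.9 40.9
(390, 145) -25.9 -48.3
(243, 315) -129.6 38.9
(402, 315) -129.5 -47.5
(231, 97) 62.2 83.1
```

Emit:
send_rows --targets '[{"fingers":0,"tx":9,"ty":0,"tz":-12,"rx":0,"ry":0,"rz":0},{"fingers":0,"tx":-30,"ty":0,"tz":-22,"rx":0,"ry":0,"rz":0},{"fingers":0,"tx":-30,"ty":0,"tz":-22,"rx":0,"ry":0,"rz":0},{"fingers":0,"tx":-20,"ty":0,"tz":27,"rx":0,"ry":0,"rz":0},{"fingers":0,"tx":-20,"ty":0,"tz":27,"rx":0,"ry":0,"rz":0},{"fingers":0,"tx":0,"ty":0,"tz":0,"rx":0,"ry":0,"rz":0}]'

```text
t: 9.05
tool_pos: [536.1, -96.5, 37.9]
ee_rot: [179.5, -36.2, 86.6]
contact_force: [1.3, 0.1, 0.7]
finger_gap: 42.4
```

```bash
python3 st.py "[-140,-4,30]"; python3 - <<'E'
from bench import *;import cv2
cv2.imwrite("pics/w10.png",camera("wrist"))
E
```

```text
q [  6.7  44.1  24.3 108.2 -57.3  64.8  65.3]
pos [536.1 -96.5  37.9] rot [179.5 -36.2  86.6] F [1.3 0.1 0.7] gap 42.4 t 9.05
board frame -179.6 -7.9
tool axes in board frame
 [[ 0.807  0.003  0.59 ]
 [-0.002 -1.     0.007]
 [ 0.59  -0.006 -0.807]]
shift in tool axes to [-140.   -4.   30.] : [27.3 -4.  29.7]
```

View pics/w10.png

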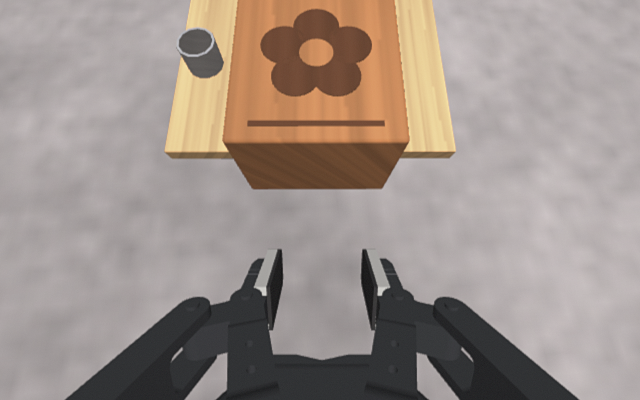

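Emit:
send_rows --targets '[{"fingers":0,"tx":13,"ty":-2,"tz":15,"rx":0,"ry":0,"rz":0},{"fingers":0,"tx":13,"ty":-2,"tz":14,"rx":0,"ry":0,"rz":0},{"fingers":0,"tx":8,"ty":0,"tz":6,"rx":0,"ry":0,"rz":0},{"fingers":0,"tx":8,"ty":0,"tz":6,"rx":0,"ry":0,"rz":0},{"fingers":0,"tx":8,"ty":0,"tz":6,"rx":0,"ry":0,"rz":0},{"fingers":0,"tx":8,"ty":0,"tz":6,"rx":0,"ry":0,"rz":0},{"fingers":0,"tx":8,"ty":0,"tz":6,"rx":0,"ry":0,"rz":0}]'

```text
t: 9.98
tool_pos: [541.4, -5.0, 33.8]
ee_rot: [178.8, -35.9, 86.9]
contact_force: [0.4, -4.4, 1.3]
finger_gap: 42.5
```

```bash
python3 st.py "[-60,-4,30]"; python3 - <<'E'
from bench import *;import cv2
cv2.imwrite("pics/w11.png",camera("wrist"))
E
```

```text
q [-1.000e-01  4.170e+01  2.110e+01  1.131e+02 -6.240e+01  5.820e+01
  6.290e+01]
pos [541.4  -5.   33.8] rot [178.8 -35.9  86.9] F [ 0.4 -4.4  1.3] gap 42.5 t 9.975
board frame -88.0 -7.4
tool axes in board frame
 [[ 0.81   0.007  0.586]
 [-0.003 -1.     0.016]
 [ 0.586 -0.015 -0.81 ]]
shift in tool axes to [-60.  -4.  30.] : [20.5 -3.6 19.4]
```

View pics/w11.png

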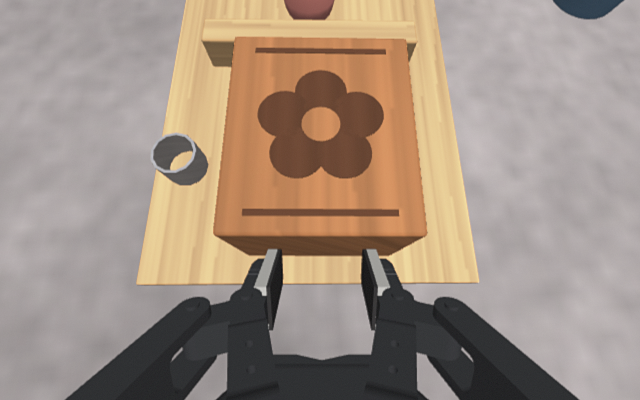

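Emit:
send_rows --targets '[{"fingers":0,"tx":8,"ty":0,"tz":6,"rx":0,"ry":0,"rz":0},{"fingers":0,"tx":8,"ty":0,"tz":6,"rx":0,"ry":0,"rz":0},{"fingers":0,"tx":6,"ty":0,"tz":4.5,"rx":0,"ry":0,"rz":0},{"fingers":0,"tx":4,"ty":0,"tz":3,"rx":0,"ry":0,"rz":0}]'

```text
t: 10.52
tool_pos: [544.3, 29.4, 33.8]
ee_rot: [178.8, -35.9, 86.9]
contact_force: [0.2, -5.2, 2.5]
finger_gap: 42.9
```

```bash
python3 st.py "[-60,-4,30]"|sed -n 2,3p; python3 - <<'E'
from bench import *;import cv2
cv2.imwrite("pics/w12.png",camera("wrist"))
E
```

```text
pos [544.3  29.4  33.8] rot [178.8 -35.9  86.9] F [ 0.2 -5.2  2.5] gap 42.9 t 10.525
board frame -53.4 -8.1
```

View pics/w12.png

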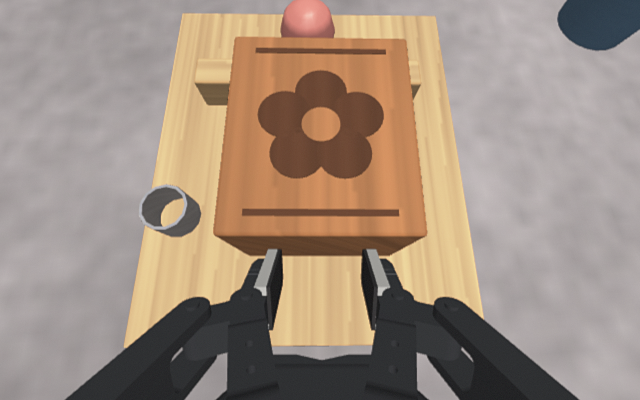

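Emit:
send_rows --targets '[{"fingers":0,"tx":3,"ty":0,"tz":2.2,"rx":0,"ry":0,"rz":0},{"fingers":0,"tx":3,"ty":0,"tz":2.2,"rx":0,"ry":0,"rz":0},{"fingers":0,"tx":2,"ty":0,"tz":1.5,"rx":0,"ry":0,"rz":0}]'

```text
t: 10.95
tool_pos: [545.3, 33.3, 33.7]
ee_rot: [178.6, -35.4, 86.7]
contact_force: [-3.4, -10.6, 6.7]
finger_gap: 42.8
```

```bash
python3 st.py "[-60,-4,30]"|sed -n 2,3p
```

```text
pos [545.3  33.3  33.7] rot [178.6 -35.4  86.7] F [ -3.4 -10.6   6.7] gap 42.8 t 10.95
board frame -49.4 -8.8
```

Emit:
send_rows --targets '[{"fingers":0,"tx":2.5,"ty":0,"tz":1.8,"rx":0,"ry":0,"rz":0},{"fingers":0,"tx":2.5,"ty":0,"tz":1.8,"rx":0,"ry":0,"rz":0}]'

```text
t: 11.2
tool_pos: [545.2, 33.3, 33.8]
ee_rot: [178.6, -35.0, 86.6]
contact_force: [-3.4, -12.1, 7.9]
finger_gap: 42.7
```

Emit:
send_rows --targets '[{"fingers":0,"tx":-20,"ty":0,"tz":-15,"rx":0,"ry":0,"rz":0},{"fingers":0,"tx":-10,"ty":0,"tz":-50,"rx":0,"ry":0,"rz":0},{"fingers":0,"tx":10,"ty":0,"tz":-50,"rx":0,"ry":0,"rz":0},{"fingers":0,"tx":10,"ty":0,"tz":-40,"rx":0,"ry":-0.18,"rz":0},{"fingers":0,"tx":0,"ty":0,"tz":0,"rx":0,"ry":-0.18,"rz":0},{"fingers":0,"tx":0,"ty":0,"tz":0,"rx":0,"ry":-0.18,"rz":0},{"fingers":0,"tx":0,"ty":0,"tz":0,"rx":0,"ry":-0.1,"rz":0}]'

```text
t: 12.08
tool_pos: [533.3, -73.1, 157.9]
ee_rot: [179.1, 2.3, 85.1]
contact_force: [0.1, 0.4, -0.1]
finger_gap: 42.8
```

```bash
python3 st.py "[-60,-4,30]"; python3 - <<'E'
from bench import *;import cv2
cv2.imwrite("pics/w13.png",camera("wrist"))
E
```

```text
q [-31.3  25.   43.  114.1 -19.8  47.8  17.4]
pos [533.3 -73.1 157.9] rot [179.1   2.3  85.1] F [ 0.1  0.4 -0.1] gap 42.8 t 12.075
board frame -156.4 -3.6
tool axes in board frame
 [[ 0.999 -0.022 -0.04 ]
 [-0.021 -1.     0.015]
 [-0.041 -0.014 -0.999]]
shift in tool axes to [-60.  -4.  30.] : [101.4  -3.5 123.9]
```

View pics/w13.png

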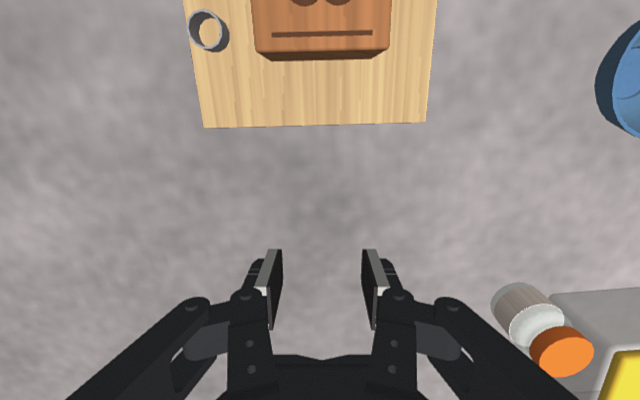

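```bash
python3 pb.py "[((256,51),78),((391,50),78),((204,127),12),((427,122),12)]"
```

```text
(256, 51) -41.8 37.9
(391, 50) -42.5 -52.0
(204, 127) -97.1 104.9
(427, 122) -96.3 -105.1
```

Emit:
send_rows --targets '[{"fingers":0,"tx":-52,"ty":1,"tz":-14,"rx":0,"ry":0.04,"rz":0},{"fingers":0,"tx":-52,"ty":1,"tz":-14,"rx":-0.015,"ry":0,"rz":0},{"fingers":0,"tx":-52,"ty":1,"tz":-14,"rx":0,"ry":0,"rz":0},{"fingers":0,"tx":-52,"ty":1,"tz":-14,"rx":0,"ry":0,"rz":0},{"fingers":0,"tx":-52,"ty":1,"tz":-14,"rx":0,"ry":0,"rz":0},{"fingers":0,"tx":-52,"ty":1,"tz":-14,"rx":0,"ry":0,"rz":0},{"fingers":0,"tx":-45,"ty":1,"tz":-14,"rx":0,"ry":0,"rz":0}]'

```text
t: 13.0
tool_pos: [509.0, -430.9, 253.9]
ee_rot: [178.9, -1.0, 86.2]
contact_force: [-0.1, 0.5, 0.3]
finger_gap: 43.1
```

```bash
python3 st.py ; python3 - <<'E'
from bench import *;import cv2
cv2.imwrite("pics/w14.png",camera("wrist"))
E
```

```text
q [  8.3  31.9  43.8  90.4 -24.9  67.4  53.7]
pos [ 509.  -430.9  253.9] rot [178.9  -1.   86.2] F [-0.1  0.5  0.3] gap 43.1 t 13.0
board frame -515.0 -2.0
tool axes in board frame
 [[ 1.    -0.003  0.017]
 [-0.003 -1.     0.019]
 [ 0.017 -0.019 -1.   ]]
```

View pics/w14.png

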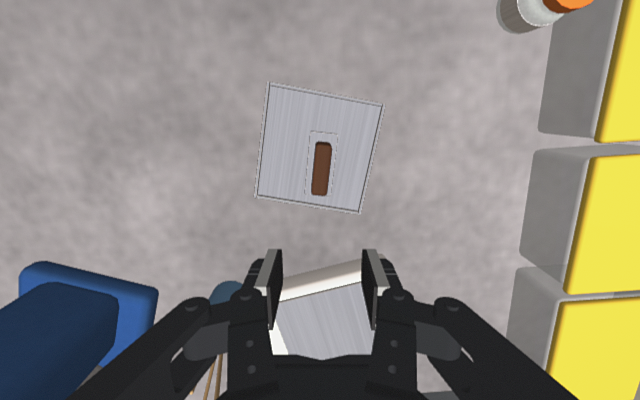

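```bash
python3 - <<'E'
from bench import *
from h import *
c=calibration("wrist");im=cv2.imread("pics/w14.png");hsv=cv2.cvtColor(im,cv2.COLOR_BGR2HSV)
cv2.imwrite("pics/w14z.png",cv2.resize(im[70:225,240:400],None,fx=4.5,fy=4,interpolation=cv2.INTER_CUBIC) if 0 else cv2.resize(im[75:220,240:400],None,fx=4,fy=4,interpolation=cv2.INTER_CUBIC))
roi=hsv[80:215,255:390]
m=((roi[...,1]>80)&(roi[...,2]<200)).astype(np.uint8)
cs,_=cv2.findContours(m,cv2.RETR_EXTERNAL,cv2.CHAIN_APPROX_NONE);k=max(cs,key=cv2.contourArea).reshape(-1,2)+[255,80]
print(len(k),k.min(0),k.max(0))
def fit(z):
    P=np.array([ray(c,*p,z)[:2] for p in k]);r=cv2.minAreaRect(P.astype(np.float32));return r
print(fit(56))
P=[ray(c,*p,12).round(1) for p in [(268,83),(382,106),(360,213),(256,197)]];print(P,np.mean(P,0))
E
```

```text
125 [312 142] [331 194]
((509.8265075683594, -429.11322021484375), (62.978492736816406, 18.407913208007812), 79.7086181640625)
[array([ 453.1, -326.7,   12. ]), array([ 592.4, -363.6,   12. ]), array([ 560.1, -504.7,   12. ]), array([ 418. , -469.9,   12. ])] [ 505.9   -416.225   12.   ]
```

View pics/w14z.png

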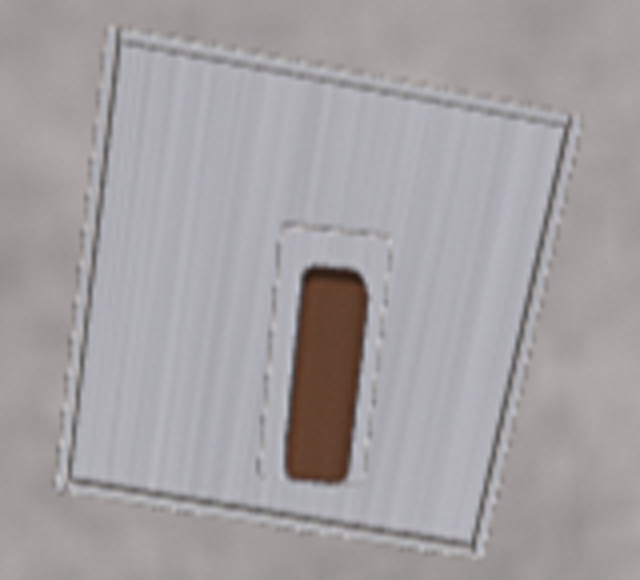

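Emit:
send_rows --targets '[{"fingers":0.2,"tx":2,"ty":1,"tz":40,"rx":0.019,"ry":-0.017,"rz":0.113},{"fingers":0.2,"tx":0,"ty":0,"tz":50,"rx":0,"ry":0,"rz":0},{"fingers":0.2,"tx":0,"ty":0,"tz":50,"rx":0,"ry":0,"rz":0},{"fingers":0.2,"tx":0,"ty":0,"tz":0,"rx":0,"ry":0,"rz":0}]'

```text
t: 13.55
tool_pos: [503.8, -442.1, 112.0]
ee_rot: [180.0, 0.0, 78.7]
contact_force: [-0.0, 0.5, 0.5]
finger_gap: 51.0
```

```bash
cat > tw.py <<'E'
# shift and turn in tool axes to reach world TCP pos + yaw, tool down
from bench import *; import numpy as np, sys
from scipy.spatial.transform import Rotation as R
x,y,z,yaw=map(float,sys.argv[1:5]); o=get_obs()
A=R.from_euler('xyz',o['ee_rot'],degrees=True);G=R.from_euler('xyz',[180,0,yaw],degrees=True)
print("pos",o['tool_pos'].round(1),"rot",o['ee_rot'].round(1),"F",o['contact_force'].round(1),"M",o['wrist_torque'].round(2),"gap",round(o['finger_gap'],1),"t",round(o['t'],2))
print("shift",A.inv().apply(np.array([x,y,z])-o['tool_pos']).round(1),"turn",(A.inv()*G).as_rotvec().round(3))
E
python3 tw.py 509.8 -429.1 20 79.7;python3 - <<'E'
from bench import *;import cv2
cv2.imwrite("pics/w15.png",camera("wrist"))
E
```

```text
pos [ 503.8 -442.1  112. ] rot [180.    0.   78.7] F [-0.   0.5  0.5] M [ 0.04 -0.02 -0.06] gap 51.0 t 13.55
shift [13.9  3.3 92. ] turn [ 0.001  0.    -0.018]
```

View pics/w15.png

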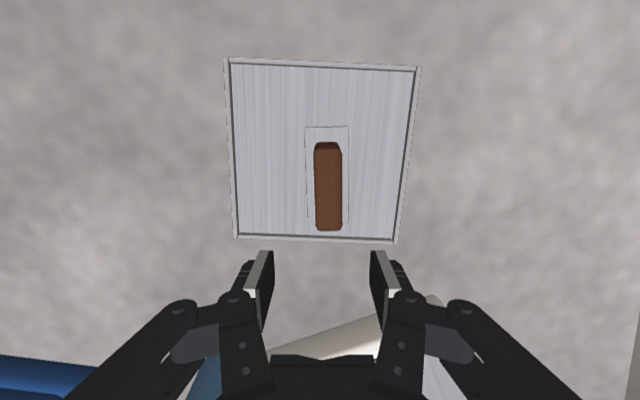

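```bash
python3 - <<'E'
from bench import *
from h import *
c=calibration("wrist");im=cv2.imread("pics/w15.png");hsv=cv2.cvtColor(im,cv2.COLOR_BGR2HSV)
roi=hsv[120:240,290:360]
m=((roi[...,1]>80)&(roi[...,2]<200)).astype(np.uint8)
cs,_=cv2.findContours(m,cv2.RETR_EXTERNAL,cv2.CHAIN_APPROX_NONE);k=max(cs,key=cv2.contourArea).reshape(-1,2)+[290,120]
k=k[k[:,1]>151]
P=np.array([ray(c,*(p+.5),56)[:2] for p in k]);print(cv2.minAreaRect(P.astype(np.float32)))
P=np.array([ray(c,*p,12) for p in [(225,57),(421,67),(396,243),(235,237)]]);print(P.mean(0))
E
python3 tw.py 509.8 -429.1 20 79.7
```

```text
((513.248779296875, -425.1456298828125), (58.50482177734375, 18.80802345275879), 79.91963195800781)
[ 510.012327   -408.02376353   12.        ]
pos [ 504.9 -443.9  114.9] rot [179.7   0.2  78.6] F [ 0.4 -0.2  0.1] M [-0.08  0.03  0.03] gap 51.3 t 13.6
shift [15.8  1.4 94.8] turn [ 0.005  0.003 -0.018]
```

Emit:
send_rows --targets '[{"fingers":0.2,"tx":17,"ty":4,"tz":20,"rx":0,"ry":0,"rz":-0.02},{"fingers":0.2,"tx":0,"ty":0,"tz":25,"rx":0,"ry":0,"rz":0},{"fingers":0.2,"tx":0,"ty":0,"tz":20,"rx":0,"ry":0,"rz":0},{"fingers":0.2,"tx":0,"ty":0,"tz":0,"rx":0,"ry":0,"rz":0}]'

```text
t: 14.1
tool_pos: [517.9, -427.1, 52.8]
ee_rot: [179.2, 0.2, 80.1]
contact_force: [0.3, 0.7, 0.2]
finger_gap: 51.3
```

```bash
for i in 1; do python3 tw.py 511.5 -427 20 79.7;done;python3 - <<'E'
from bench import *;import cv2
cv2.imwrite("pics/w16.png",camera("wrist"))
im=camera("side");cv2.imwrite("pics/s16.png",cv2.resize(im[60:170,240:420],None,fx=4,fy=4))
E
python3 tw.py 511.5 -427 20 79.7
```

```text
pos [ 517.9 -427.1   52.8] rot [179.2   0.2  80.1] F [0.3 0.7 0.2] M [ 0.04  0.01 -0.02] gap 51.3 t 14.1
shift [-0.8 -6.8 32.7] turn [0.015 0.004 0.007]
pos [ 518.4 -428.6   54.5] rot [179.    0.3  80. ] F [ 0.1 -0.2  0.8] M [-0.02 -0.03  0.  ] gap 51.3 t 14.2
shift [ 0.6 -7.6 34.4] turn [0.017 0.006 0.006]
```

View pics/w16.png

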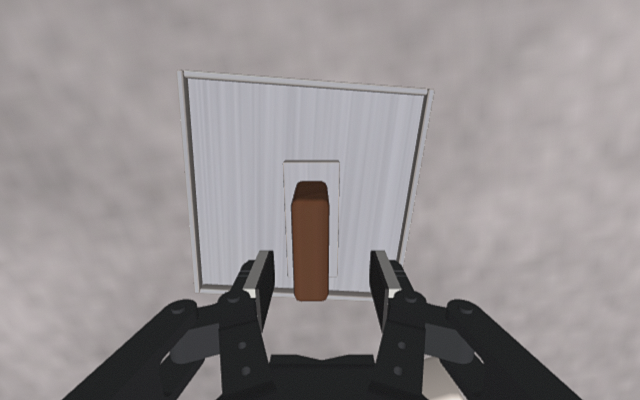

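View pics/s16.png

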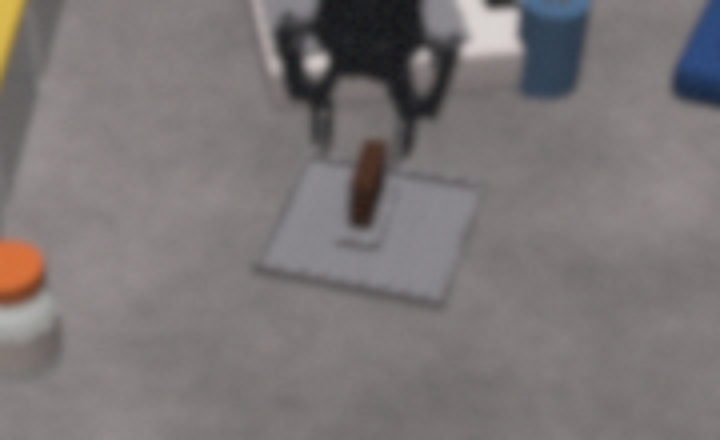

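```bash
python3 - <<'E'
from bench import *
from h import *
c=calibration("wrist");p=get_obs()['tool_pos'];print(p,proj(c,p),[ray(c,u,v,56).round(1) for u,v in [(293,196),(329,196),(329,300),(294,300)]])
E
```

```text
[ 518.35722869 -428.59777259   54.53026213] [322.77697762 259.06884988] [array([ 509.9, -389.7,   56. ]), array([ 527.7, -392.9,   56. ]), array([ 517.4, -454.5,   56. ]), array([ 497.8, -450.8,   56. ])]
```

Emit:
send_rows --targets '[{"fingers":0.2,"tx":5,"ty":-5.5,"tz":5,"rx":0.016,"ry":0.004,"rz":0},{"fingers":0.2,"tx":0,"ty":0,"tz":15,"rx":0,"ry":0,"rz":0},{"fingers":0.2,"tx":0,"ty":0,"tz":10,"rx":0,"ry":0,"rz":0},{"fingers":0.2,"tx":0,"ty":0,"tz":0,"rx":0,"ry":0,"rz":0}]'

```text
t: 14.7
tool_pos: [514.3, -423.0, 24.0]
ee_rot: [179.9, 0.1, 80.0]
contact_force: [0.2, 0.5, 0.3]
finger_gap: 51.1
```

```bash
python3 tw.py 513 -423 20 79.7;python3 - <<'E'
from bench import *;import cv2
cv2.imwrite("pics/w17.png",camera("wrist"))
E
```

```text
pos [ 514.3 -423.    24. ] rot [1.799e+02 1.000e-01 8.000e+01] F [0.2 0.5 0.3] M [-0.04 -0.04  0.02] gap 51.1 t 14.7
shift [-0.3 -1.3  4. ] turn [0.002 0.002 0.006]
```

View pics/w17.png

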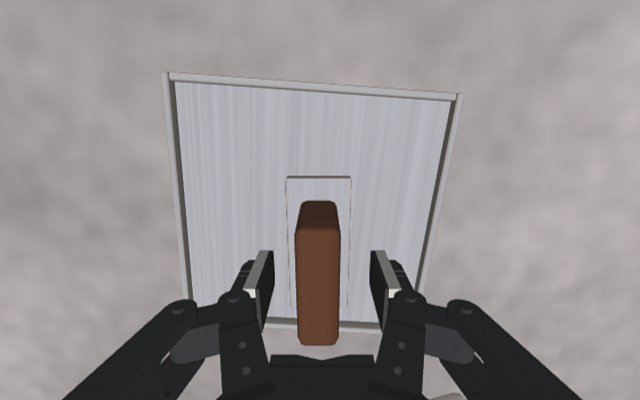

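Emit:
send_rows --targets '[{"fingers":0.2,"tx":0,"ty":-1,"tz":3,"rx":0,"ry":0,"rz":0},{"fingers":-1,"tx":0,"ty":0,"tz":0,"rx":0,"ry":0,"rz":0},{"fingers":-1,"tx":0,"ty":0,"tz":0,"rx":0,"ry":0,"rz":0},{"fingers":-1,"tx":0,"ty":0,"tz":0,"rx":0,"ry":0,"rz":0},{"fingers":-1,"tx":0,"ty":0,"tz":0,"rx":0,"ry":0,"rz":0},{"fingers":-1,"tx":0,"ty":0,"tz":0,"rx":0,"ry":0,"rz":0}]'

```text
t: 15.5
tool_pos: [513.6, -423.6, 22.0]
ee_rot: [179.8, 0.2, 80.0]
contact_force: [0.2, -0.1, 0.2]
finger_gap: 19.2
```

```bash
python3 tw.py 513 -423 20 79.7
```

```text
pos [ 513.6 -423.6   22. ] rot [179.8   0.2  80. ] F [ 0.2 -0.1  0.2] M [-0.02  0.05 -0.01] gap 19.2 t 15.5
shift [ 0.5 -0.7  2. ] turn [0.004 0.003 0.006]
```

Emit:
send_rows --targets '[{"fingers":-1,"tx":0,"ty":0,"tz":-20,"rx":0,"ry":0,"rz":0},{"fingers":-1,"tx":0,"ty":0,"tz":-55,"rx":0,"ry":0,"rz":0},{"fingers":-1,"tx":0,"ty":0,"tz":-55,"rx":0,"ry":0,"rz":0},{"fingers":-1,"tx":0,"ty":0,"tz":-40,"rx":0,"ry":0,"rz":0}]'

```text
t: 16.0
tool_pos: [511.4, -421.9, 196.7]
ee_rot: [-179.9, 0.1, 80.0]
contact_force: [1.2, 0.1, -1.2]
finger_gap: 19.3
```

Emit:
send_rows --targets '[{"fingers":-1,"tx":40,"ty":-6,"tz":0,"rx":0,"ry":0,"rz":0},{"fingers":-1,"tx":55,"ty":-6,"tz":0,"rx":0,"ry":0,"rz":0},{"fingers":-1,"tx":55,"ty":-6,"tz":0,"rx":0,"ry":0,"rz":0},{"fingers":-1,"tx":55,"ty":-6,"tz":0,"rx":0,"ry":0,"rz":0},{"fingers":-1,"tx":55,"ty":-6,"tz":0,"rx":0,"ry":0,"rz":0},{"fingers":-1,"tx":55,"ty":-6,"tz":0,"rx":0,"ry":0,"rz":0},{"fingers":-1,"tx":55,"ty":-6,"tz":0,"rx":0,"ry":0,"rz":0},{"fingers":-1,"tx":50,"ty":-6,"tz":0,"rx":0,"ry":0,"rz":0},{"fingers":-1,"tx":25,"ty":-4,"tz":0,"rx":0,"ry":0,"rz":0},{"fingers":-1,"tx":0,"ty":0,"tz":0,"rx":0,"ry":0,"rz":0.1}]'

```text
t: 17.25
tool_pos: [541.8, 34.7, 212.3]
ee_rot: [178.8, -0.3, 73.7]
contact_force: [-0.2, -0.7, -2.4]
finger_gap: 19.4
```

```bash
python3 tw.py 545.5 65.8 160 -3.6; python3 st.py | head -1
```

```text
pos [541.8  34.7 212.3] rot [178.8  -0.3  73.7] F [-0.2 -0.7 -2.4] M [-0.08  0.05 -0.03] gap 19.4 t 17.25
shift [30.6 -6.2 52.4] turn [ 0.014 -0.017  1.35 ]
q [-45.8  21.4  48.1 111.2 -19.4  54.5  -4.9]
```

Emit:
send_rows --targets '[{"fingers":-1,"tx":0,"ty":0,"tz":0,"rx":0.014,"ry":-0.017,"rz":0.17},{"fingers":-1,"tx":0,"ty":0,"tz":0,"rx":0,"ry":0,"rz":0.17},{"fingers":-1,"tx":0,"ty":0,"tz":0,"rx":0,"ry":0,"rz":0.17},{"fingers":-1,"tx":0,"ty":0,"tz":0,"rx":0,"ry":0,"rz":0.17},{"fingers":-1,"tx":0,"ty":0,"tz":0,"rx":0,"ry":0,"rz":0.17},{"fingers":-1,"tx":0,"ty":0,"tz":0,"rx":0,"ry":0,"rz":0.17},{"fingers":-1,"tx":0,"ty":0,"tz":0,"rx":0,"ry":0,"rz":0.16}]'

```text
t: 18.12
tool_pos: [541.7, 34.5, 221.0]
ee_rot: [179.8, -0.5, 3.7]
contact_force: [0.3, -0.2, -1.1]
finger_gap: 19.6
```

```bash
python3 tw.py 545.5 65.8 120 -3.6; python3 st.py | head -1
```

```text
pos [541.7  34.5 221. ] rot [179.8  -0.5   3.7] F [ 0.3 -0.2 -1.1] M [-0.03 -0.02  0.04] gap 19.6 t 18.12
shift [  5.  -31.2 100.9] turn [ 0.002 -0.008  0.128]
q [-57.3  28.3  66.2 110.8 -29.9  60.1 -64.5]
```

Emit:
send_rows --targets '[{"fingers":-1,"tx":2,"ty":-10,"tz":20,"rx":0,"ry":-0.008,"rz":0.128},{"fingers":-1,"tx":2,"ty":-10,"tz":30,"rx":0,"ry":0,"rz":0},{"fingers":-1,"tx":0,"ty":-7,"tz":25,"rx":0,"ry":0,"rz":0},{"fingers":-1,"tx":0,"ty":0,"tz":10,"rx":0,"ry":0,"rz":0},{"fingers":-1,"tx":0,"ty":0,"tz":0,"rx":0,"ry":0,"rz":0}]'

```text
t: 18.75
tool_pos: [548.3, 62.3, 139.8]
ee_rot: [-179.8, -0.4, -4.0]
contact_force: [-0.9, -1.0, -0.7]
finger_gap: 19.4
```

```bash
python3 tw.py 545.5 65.8 96 -3.6; python3 st.py | sed -n 1,3p;python3 - <<'E'
from bench import *;import cv2
cv2.imwrite("pics/w20.png",camera("wrist"))
im=camera("side");cv2.imwrite("pics/s20.png",cv2.resize(im[150:310,220:440],None,fx=3.5,fy=3.5))
E
```

```text
pos [548.3  62.3 139.8] rot [-179.8   -0.4   -4. ] F [-0.9 -1.  -0.7] M [ 0.06  0.01 -0.01] gap 19.4 t 18.75
shift [-3.3 -3.1 43.8] turn [-0.004 -0.006 -0.007]
q [-54.4  36.   60.4 113.1 -39.5  54.  -67.9]
pos [548.3  62.3 139.8] rot [-179.8   -0.4   -4. ] F [-0.9 -1.  -0.7] gap 19.4 t 18.75
board frame -20.3 -10.0
```

View pics/w20.png

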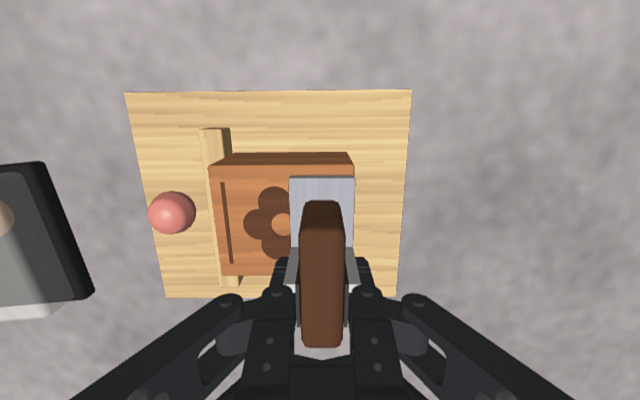

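View pics/s20.png

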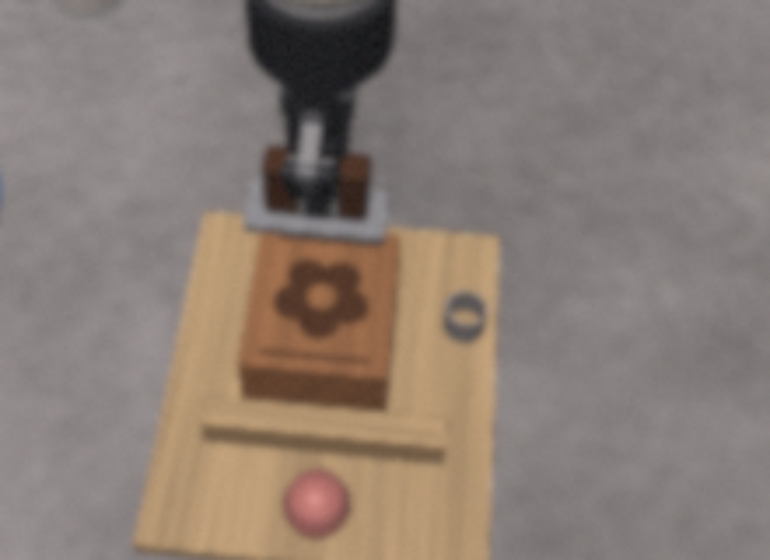

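```bash
python3 - <<'E'
from bench import *
from h import *
c=calibration("side")
XB=np.array([.0633,.998,0]);YB=np.array([-.998,.0633,0]);B0=np.array([539.6,83.2,0])
def z(x,y,h): p=proj(c,B0+x*XB+y*YB+[0,0,h]);return ((p-[220,150])*3.5).round(0)
for n,a in dict(railtopback=(60,75,38),railtopbackR=(60,-75,38),railtopfront=(80,75,38),railfootfront=(80,75,12),mtopfront=(60,38,78),mtopfrontR=(60,-52,78),m38=(60,38,38),nearL=(-100,-105,12),nearR=(-100,105,12),farL=(150,-105,12)).items(): print(n,z(*a))
E
```

```text
railtopback [444. 414.]
railtopbackR [201. 391.]
railtopfront [443. 444.]
railfootfront [440. 464.]
mtopfront [386. 375.]
mtopfrontR [234. 361.]
m38 [384. 408.]
nearL [202. 208.]
nearR [497. 233.]
farL [129. 541.]
```

```bash
python3 - <<'E'
import cv2
im=cv2.imread("pics/w20.png");cv2.imwrite("pics/w20z.png",cv2.resize(im[80:310,110:430],None,fx=2.5,fy=2.5,interpolation=cv2.INTER_CUBIC))
im=cv2.imread("pics/s20.png");cv2.imwrite("pics/s20z.png",cv2.resize(im[330:480,180:460],None,fx=2.7,fy=2.7,interpolation=cv2.INTER_CUBIC))
E
```

```text
(no output)
```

View pics/w20z.png

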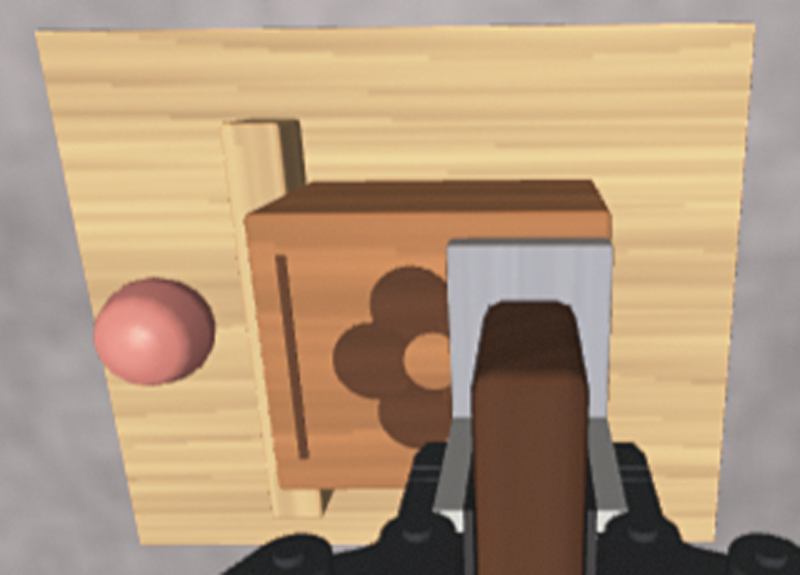

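View pics/s20z.png

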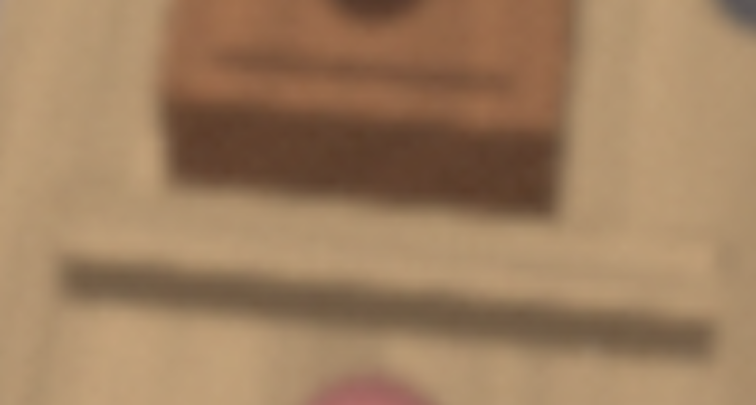

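Emit:
send_rows --targets '[{"fingers":-1,"tx":-3,"ty":-4,"tz":12,"rx":-0.004,"ry":-0.006,"rz":-0.007},{"fingers":-1,"tx":0,"ty":0,"tz":15,"rx":0,"ry":0,"rz":0},{"fingers":-1,"tx":0,"ty":0,"tz":8,"rx":0,"ry":0,"rz":0},{"fingers":-1,"tx":0,"ty":0,"tz":0,"rx":0,"ry":0,"rz":0}]'

```text
t: 19.35
tool_pos: [546.7, 66.9, 104.1]
ee_rot: [-179.9, -0.2, -3.6]
contact_force: [0.1, -0.3, -1.3]
finger_gap: 19.2
```

```bash
python3 tw.py 545.5 65.8 96 -3.6; python3 st.py | sed -n 3p;python3 - <<'E'
from bench import *
E
```

```text
pos [546.7  66.9 104.1] rot [-179.9   -0.2   -3.6] F [ 0.1 -0.3 -1.3] M [ 0.03 -0.01  0.04] gap 19.2 t 19.35
shift [-1.1  1.2  8.1] turn [-0.001 -0.003  0.   ]
board frame -15.8 -8.1
```

Emit:
send_rows --targets '[{"fingers":-1,"tx":0,"ty":0,"tz":3,"rx":0,"ry":0,"rz":0},{"fingers":-1,"tx":0,"ty":0,"tz":2,"rx":0,"ry":0,"rz":0}]'

```text
t: 19.6
tool_pos: [547.1, 66.6, 99.1]
ee_rot: [-179.9, -0.2, -3.6]
contact_force: [-0.1, -0.1, -0.8]
finger_gap: 18.9
```

Emit:
send_rows --targets '[{"fingers":-1,"tx":0,"ty":0,"tz":2,"rx":0,"ry":0,"rz":0}]'

```text
t: 19.73
tool_pos: [547.2, 66.6, 97.1]
ee_rot: [-179.9, -0.2, -3.6]
contact_force: [0.6, -0.6, -1.7]
finger_gap: 19.4
```

Emit:
send_rows --targets '[{"fingers":-1,"tx":0,"ty":0,"tz":1,"rx":0,"ry":0,"rz":0}]'

```text
t: 19.85
tool_pos: [547.3, 66.6, 96.1]
ee_rot: [-179.9, -0.2, -3.6]
contact_force: [-0.1, -0.8, 3.1]
finger_gap: 19.1
```

Emit:
send_rows --targets '[{"fingers":-1,"tx":0,"ty":0,"tz":0.7,"rx":0,"ry":0,"rz":0}]'

```text
t: 19.98
tool_pos: [547.4, 66.6, 96.0]
ee_rot: [-179.9, -0.2, -3.6]
contact_force: [-2.3, 0.0, 8.7]
finger_gap: 19.3
```

Emit:
send_rows --targets '[{"fingers":-1,"tx":0,"ty":0,"tz":0.7,"rx":0,"ry":0,"rz":0}]'

```text
t: 20.1
tool_pos: [547.4, 66.6, 96.0]
ee_rot: [-179.8, -0.2, -3.6]
contact_force: [-2.6, -0.5, 7.6]
finger_gap: 19.4
```

Emit:
send_rows --targets '[{"fingers":-1,"tx":0,"ty":-4,"tz":0.7,"rx":0,"ry":0,"rz":0},{"fingers":-1,"tx":0,"ty":-4,"tz":0.7,"rx":0,"ry":0,"rz":0},{"fingers":-1,"tx":0,"ty":-4,"tz":0.7,"rx":0,"ry":0,"rz":0}]'

```text
t: 20.48
tool_pos: [549.2, 74.5, 96.1]
ee_rot: [179.9, -0.3, -3.7]
contact_force: [-1.9, -3.0, 5.2]
finger_gap: 19.4
```

```bash
python3 tw.py 545.5 65.8 96 -3.6; python3 st.py | sed -n 3p
```

```text
pos [549.2  74.5  96.1] rot [179.9  -0.3  -3.7] F [-1.9 -3.   5.2] M [-0.85  0.57  0.15] gap 19.4 t 20.48
shift [-3.1  8.9  0. ] turn [ 0.001 -0.006 -0.002]
board frame -8.1 -10.1
```

Emit:
send_rows --targets '[{"fingers":-1,"tx":-0.3,"ty":-5,"tz":0.7,"rx":0,"ry":0,"rz":0},{"fingers":-1,"tx":-0.3,"ty":-5,"tz":0.7,"rx":0,"ry":0,"rz":0},{"fingers":-1,"tx":-0.3,"ty":-5,"tz":0.7,"rx":0,"ry":0,"rz":0},{"fingers":-1,"tx":-0.3,"ty":-5,"tz":0.7,"rx":0,"ry":0,"rz":0}]'

```text
t: 20.98
tool_pos: [552.2, 89.6, 96.4]
ee_rot: [179.6, -0.7, -3.9]
contact_force: [-0.5, -3.1, 5.8]
finger_gap: 19.2
```

```bash
python3 tw.py 545.5 65.8 96 -3.6; python3 st.py | sed -n 3p
```

```text
pos [552.2  89.6  96.4] rot [179.6  -0.7  -3.9] F [-0.5 -3.1  5.8] M [-0.77  0.42  0.05] gap 19.2 t 20.98
shift [-5.  24.2  0.5] turn [ 0.007 -0.013 -0.004]
board frame 7.2 -12.1
```

Emit:
send_rows --targets '[{"fingers":-1,"tx":-0.8,"ty":-5,"tz":0.7,"rx":0.001,"ry":-0.002,"rz":0},{"fingers":-1,"tx":-0.8,"ty":-5,"tz":0.7,"rx":0.001,"ry":-0.002,"rz":0},{"fingers":-1,"tx":-0.8,"ty":-5,"tz":0.7,"rx":0.001,"ry":-0.002,"rz":0},{"fingers":-1,"tx":-0.8,"ty":-5,"tz":0.7,"rx":0,"ry":-0.002,"rz":0}]'

```text
t: 21.48
tool_pos: [554.0, 106.0, 96.4]
ee_rot: [179.5, -0.7, -4.0]
contact_force: [0.6, -4.4, 6.1]
finger_gap: 19.4
```

```bash
python3 tw.py 545.5 65.8 96 -3.6; python3 st.py | sed -n 3p
```

```text
pos [554.  106.   96.4] rot [179.5  -0.7  -4. ] F [ 0.6 -4.4  6.1] M [-0.89  0.21  0.14] gap 19.4 t 21.48
shift [-5.7 40.7  0.6] turn [ 0.008 -0.013 -0.007]
board frame 23.7 -12.9
```

Emit:
send_rows --targets '[{"fingers":-1,"tx":-0.8,"ty":-5,"tz":0.7,"rx":0.001,"ry":-0.002,"rz":0},{"fingers":-1,"tx":-0.8,"ty":-5,"tz":0.7,"rx":0,"ry":0,"rz":0},{"fingers":-1,"tx":0,"ty":-1,"tz":0.7,"rx":0,"ry":0,"rz":0}]'

```text
t: 21.85
tool_pos: [555.2, 114.8, 96.4]
ee_rot: [179.5, -0.9, -4.0]
contact_force: [-3.6, -3.0, 8.7]
finger_gap: 19.3
```

```bash
python3 tw.py 545.5 65.8 96 -3.6; python3 st.py | sed -n 3p; python3 - <<'E'
from bench import *;import cv2
im=camera("side");cv2.imwrite("pics/s22.png",cv2.resize(im[150:310,220:440],None,fx=3.5,fy=3.5))
cv2.imwrite("pics/w22.png",camera("wrist"))
E
```

```text
pos [555.2 114.8  96.4] rot [179.5  -0.9  -4. ] F [-3.6 -3.   8.7] M [-0.55  1.04  0.17] gap 19.3 t 21.85
shift [-6.3 49.5  0.7] turn [ 0.009 -0.015 -0.008]
board frame 32.5 -13.6
```

View pics/s22.png

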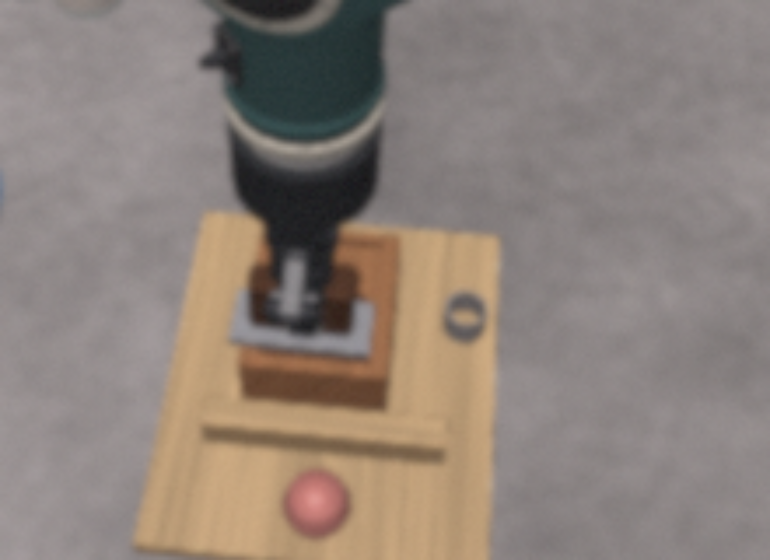

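View pics/w22.png

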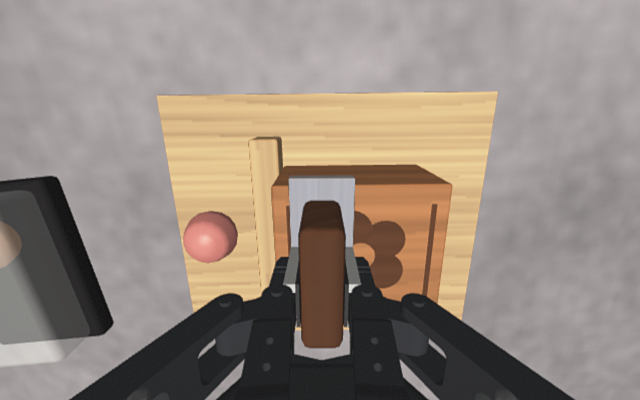

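Emit:
send_rows --targets '[{"fingers":-1,"tx":0,"ty":0,"tz":-15,"rx":0,"ry":0,"rz":0},{"fingers":-1,"tx":0,"ty":0,"tz":-45,"rx":0,"ry":0,"rz":0},{"fingers":-1,"tx":0,"ty":0,"tz":-40,"rx":0,"ry":0,"rz":0},{"fingers":-1,"tx":0,"ty":40,"tz":0,"rx":0,"ry":0,"rz":-0.18},{"fingers":-1,"tx":10,"ty":30,"tz":0,"rx":0,"ry":0,"rz":-0.18},{"fingers":-1,"tx":0,"ty":0,"tz":0,"rx":0,"ry":0,"rz":-0.18},{"fingers":-1,"tx":0,"ty":0,"tz":0,"rx":0,"ry":0,"rz":-0.18},{"fingers":-1,"tx":0,"ty":0,"tz":0,"rx":0,"ry":0,"rz":-0.18},{"fingers":-1,"tx":0,"ty":0,"tz":0,"rx":0,"ry":0,"rz":-0.18},{"fingers":-1,"tx":0,"ty":0,"tz":0,"rx":0,"ry":0,"rz":-0.18}]'

```text
t: 23.2
tool_pos: [564.3, 52.3, 204.4]
ee_rot: [179.0, -0.1, 70.4]
contact_force: [-0.2, 0.2, -1.7]
finger_gap: 19.4
```

```bash
python3 tw.py 511 -417 200 80
```

```text
pos [564.3  52.3 204.4] rot [ 1.79e+02 -1.00e-01  7.04e+01] F [-0.2  0.2 -1.7] M [ 0.02  0.01 -0.04] gap 19.4 t 23.2
shift [-460.   107.1    5.5] turn [ 0.017 -0.    -0.167]
```

Emit:
send_rows --targets '[{"fingers":-1,"tx":-40,"ty":10,"tz":0,"rx":0.017,"ry":0,"rz":0},{"fingers":-1,"tx":-52,"ty":12,"tz":0,"rx":0,"ry":0,"rz":0},{"fingers":-1,"tx":-52,"ty":12,"tz":0,"rx":0,"ry":0,"rz":0},{"fingers":-1,"tx":-52,"ty":12,"tz":0,"rx":0,"ry":0,"rz":0},{"fingers":-1,"tx":-52,"ty":12,"tz":0,"rx":0,"ry":0,"rz":0},{"fingers":-1,"tx":-52,"ty":12,"tz":0,"rx":0,"ry":0,"rz":0},{"fingers":-1,"tx":-52,"ty":12,"tz":0,"rx":0,"ry":0,"rz":0},{"fingers":-1,"tx":-52,"ty":12,"tz":0,"rx":0,"ry":0,"rz":0},{"fingers":-1,"tx":-40,"ty":10,"tz":0,"rx":0,"ry":0,"rz":0},{"fingers":-1,"tx":0,"ty":0,"tz":0,"rx":0,"ry":0,"rz":-0.16}]'

```text
t: 24.45
tool_pos: [517.4, -408.5, 206.4]
ee_rot: [179.7, -0.3, 80.3]
contact_force: [0.3, 0.8, -1.5]
finger_gap: 19.2
```

```bash
python3 tw.py 511 -417 40 80
```

```text
pos [ 517.4 -408.5  206.4] rot [179.7  -0.3  80.3] F [ 0.3  0.8 -1.5] M [ 0.04  0.03 -0.01] gap 19.2 t 24.45
shift [-10.4  -5.7 166.3] turn [ 0.004 -0.006  0.005]
```

Emit:
send_rows --targets '[{"fingers":-1,"tx":-10,"ty":-5,"tz":40,"rx":0.004,"ry":-0.006,"rz":0},{"fingers":-1,"tx":0,"ty":0,"tz":50,"rx":0,"ry":0,"rz":0},{"fingers":-1,"tx":0,"ty":0,"tz":45,"rx":0,"ry":0,"rz":0},{"fingers":-1,"tx":0,"ty":0,"tz":15,"rx":0,"ry":0,"rz":0},{"fingers":-1,"tx":0,"ty":0,"tz":0,"rx":0,"ry":0,"rz":0}]'

```text
t: 25.08
tool_pos: [514.5, -418.4, 56.3]
ee_rot: [179.6, 0.1, 80.3]
contact_force: [0.3, -0.9, -1.1]
finger_gap: 19.3
```

```bash
python3 tw.py 511 -417 22 80; python3 - <<'E'
from bench import *;import cv2
cv2.imwrite("pics/w24.png",camera("wrist"))
E
```

```text
pos [ 514.5 -418.4   56.3] rot [1.796e+02 1.000e-01 8.030e+01] F [ 0.3 -0.9 -1.1] M [-0.08  0.01 -0.  ] gap 19.3 t 25.07
shift [ 0.8 -3.9 34.2] turn [0.006 0.001 0.006]
```

View pics/w24.png

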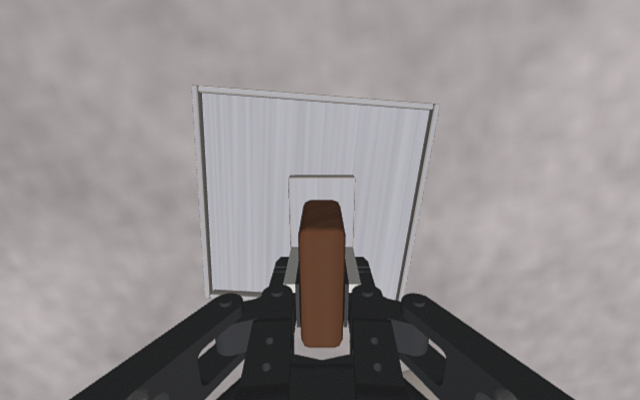

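Emit:
send_rows --targets '[{"fingers":-1,"tx":4,"ty":-2,"tz":12,"rx":0.006,"ry":0,"rz":0},{"fingers":-1,"tx":0,"ty":0,"tz":10,"rx":0,"ry":0,"rz":0},{"fingers":-1,"tx":0,"ty":0,"tz":7,"rx":0,"ry":0,"rz":0},{"fingers":-1,"tx":0,"ty":0,"tz":0,"rx":0,"ry":0,"rz":0}]'

```text
t: 25.62
tool_pos: [516.1, -415.2, 30.2]
ee_rot: [179.6, 0.2, 80.4]
contact_force: [-0.5, -0.1, -0.5]
finger_gap: 19.2
```

Emit:
send_rows --targets '[{"fingers":-1,"tx":0,"ty":0,"tz":2,"rx":0,"ry":0,"rz":0}]'

```text
t: 25.75
tool_pos: [516.3, -415.7, 28.5]
ee_rot: [179.5, 0.2, 80.4]
contact_force: [-0.0, -0.1, -1.5]
finger_gap: 19.5
```

Emit:
send_rows --targets '[{"fingers":-1,"tx":0,"ty":0,"tz":1,"rx":0,"ry":0,"rz":0}]'

```text
t: 25.88
tool_pos: [516.3, -415.7, 27.5]
ee_rot: [179.5, 0.3, 80.4]
contact_force: [0.0, 0.4, -1.5]
finger_gap: 18.9
```

Emit:
send_rows --targets '[{"fingers":-1,"tx":0,"ty":0,"tz":2,"rx":0,"ry":0,"rz":0},{"fingers":-1,"tx":0,"ty":0,"tz":2,"rx":0,"ry":0,"rz":0}]'

```text
t: 26.12
tool_pos: [516.5, -416.0, 23.6]
ee_rot: [179.5, 0.3, 80.4]
contact_force: [-0.9, 0.2, -1.4]
finger_gap: 19.2
```

Emit:
send_rows --targets '[{"fingers":-1,"tx":0,"ty":0,"tz":1,"rx":0,"ry":0,"rz":0}]'

```text
t: 26.25
tool_pos: [516.5, -416.0, 22.5]
ee_rot: [179.5, 0.3, 80.4]
contact_force: [0.1, -0.3, -1.8]
finger_gap: 19.2
```

Emit:
send_rows --targets '[{"fingers":-1,"tx":0,"ty":0,"tz":1,"rx":0,"ry":0,"rz":0}]'

```text
t: 26.38
tool_pos: [516.5, -416.1, 22.0]
ee_rot: [179.5, 0.2, 80.4]
contact_force: [-2.6, 1.9, 8.5]
finger_gap: 19.5
```

Emit:
send_rows --targets '[{"fingers":-0.3,"tx":0,"ty":0,"tz":0,"rx":0,"ry":0,"rz":0},{"fingers":0.1,"tx":0,"ty":0,"tz":0,"rx":0,"ry":0,"rz":0},{"fingers":0.2,"tx":0,"ty":0,"tz":0,"rx":0,"ry":0,"rz":0},{"fingers":0.2,"tx":0,"ty":0,"tz":0,"rx":0,"ry":0,"rz":0},{"fingers":0.2,"tx":0,"ty":0,"tz":-10,"rx":0,"ry":0,"rz":0},{"fingers":0.2,"tx":0,"ty":0,"tz":-40,"rx":0,"ry":0,"rz":0},{"fingers":0.2,"tx":0,"ty":0,"tz":-60,"rx":0,"ry":0,"rz":0},{"fingers":0.2,"tx":-20,"ty":0,"tz":-60,"rx":0,"ry":0,"rz":0},{"fingers":0.2,"tx":-20,"ty":0,"tz":-50,"rx":0,"ry":0,"rz":0},{"fingers":0.2,"tx":0,"ty":0,"tz":0,"rx":0,"ry":0,"rz":0}]'

```text
t: 27.62
tool_pos: [507.8, -455.7, 251.9]
ee_rot: [179.4, 0.4, 80.3]
contact_force: [-0.1, -0.2, -0.4]
finger_gap: 51.5
```

```bash
python3 tw.py 511 -417 22 80; python3 - <<'E'
from bench import *
from h import *
c=calibration("wrist")
im=camera("wrist");cv2.imwrite("pics/w26.png",im)
s=camera("side");cv2.imwrite("pics/s26.png",s)
hsv=cv2.cvtColor(im,cv2.COLOR_BGR2HSV)
P=[ray(c,u,v,12) for u,v in []]
E
```

```text
pos [ 507.8 -455.7  251.9] rot [179.4   0.4  80.3] F [-0.1 -0.2 -0.4] M [0.01 0.02 0.05] gap 51.5 t 27.62
shift [ 40.2  -5.8 229.5] turn [0.011 0.007 0.006]
```

View pics/w26.png

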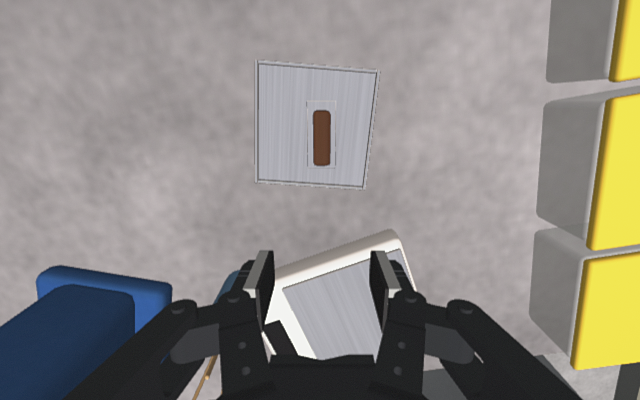

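View pics/s26.png

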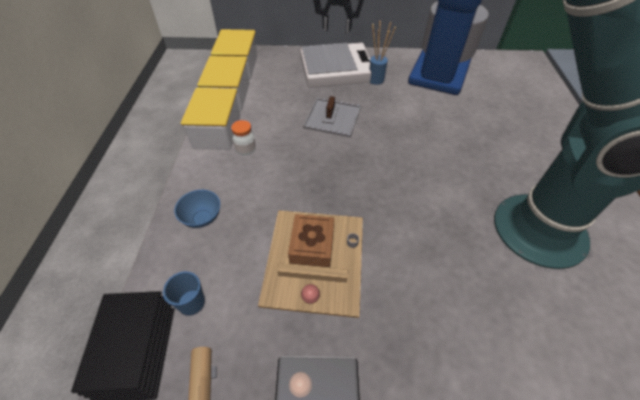

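```bash
python3 - <<'E'
from bench import *
from h import *
c=calibration("wrist")
S=np.mean([ray(c,u,v,12) for u,v in [(308,100),(336,101),(334,168),(307,168)]],0)
T=np.mean([ray(c,u,v,12) for u,v in [(256,60),(379,71),(363,189),(256,183)]],0)
print("sole-tray",S.round(1),T.round(1),np.linalg.norm(S-T).round(1))
s=cv2.imread("pics/s26.png");cv2.imwrite("pics/s26z.png",cv2.resize(s[205:315,255:370],None,fx=5,fy=5,interpolation=cv2.INTER_CUBIC))
a=cv2.imread("pics/side0.png").astype(int);d=np.abs(a-s).sum(2)
for n,(x0,y0,x1,y1) in dict(cutter=(343,230,362,250),sweet=(298,283,324,306),pack=(274,354,360,400)).items(): print(n,d[y0:y1,x0:x1].max(),d[y0:y1,x0:x1].mean().round(1))
E
```

```text
sole-tray [ 514.7 -409.1   12. ] [ 506.4 -400.4   12. ] 12.0
cutter 14 4.0
sweet 13 3.9
pack 16 4.0
```

View pics/s26z.png

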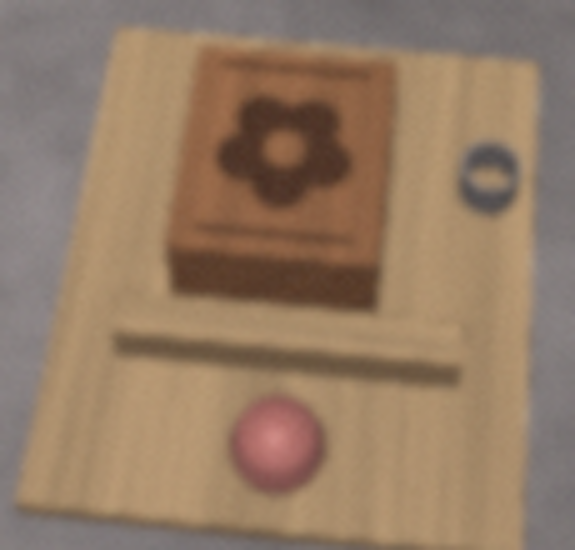

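```bash
python3 - <<'E'
from bench import *
close_job()
E
```

```text
the job is handed in; nothing more can be done
```

I did the whole task in about 28 s of robot time and handed the job in. No verdict is reported, so the results below are from my own measurements.

- **Slide:** I pushed the mould low with tilted, half-open fingers until it stopped moving under 9 N. The camera then put it square against the board's near edge, within about 2 mm.
- **Tip:** A push near the top tipped it flat onto the board, carving up.
- **Push to the rail:** It stopped against the rail under about 12 N. Its foot edge measured at board x of about -45 mm after correcting for the near-edge reading, which is flush. It was square within about 1° and about 7 mm off the middle line.
- **Scrape:** I drew the scraper from about 29 mm to 77 mm along the face. At every check the vertical force was 7–10 N after allowing for the scraper's weight. It drifted about 7 mm sideways (up to about 12 mm in one view), inside the 25 mm limit.
- **Scraper return:** It stands upright and released in the tray, 12 mm from the tray's centre, with the gripper well clear.
- **Bystanders:** The cutter, sweet and pack look the same as at the start in the side view, with only picture noise between them.

No check failed. Wrist-camera positions varied by up to 4 mm for the scraper and about 15 mm for the tray centre; both are well inside the 55 mm limit.

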